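Hang the cutting templates back on their hook, nested in order

TASK

Take the two leather-cutting templates out of the wooden rack and hang them on the steel hook: first the blue medium one, then the orange small one in front of it. Slide each one along the hook until it is home against what hangs behind it, and before letting go keep pressing it there for half a second with about 8 newtons (at least 5, never more than 14), because the grey sprung plate at the back has no known position. Leave both hanging freely, close together and square on the hook, and do not disturb the things lying about.

Things in the scene. Friction and masses are not known exactly. Their poses are not given: they have to be found in the camera images.
- stand: Hook stand, fixed: wooden base 150x110x12 mm, steel post 30 wide. Origin on the bench under the post's front; base from 120 in front to 30 behind. Hook: steel rod, 10 mm diameter, axis 130 above the origin, runs level along the stand's -x (towards the robot); its last 5 mm bend up, to 11 above the axis. A template hangs with its hole centre 121 above the bench.
- hook_tip (a point): Rod axis at the tip of the hook: 135 mm along -x from the stand's origin, 130 above it (the bent-up nose reaches 5 mm further out). Axes as the stand.
- stop: Fixed collar at the hook's root, 6 mm in front of the stand's origin, on the rod axis. It carries the grey backing plate, 99 wide, from 80 below to 25 above the axis. The plate's front face stands 39 to 65 in front of the stand's origin: its setting varies and is NOT measured; find it by touch. Spring-backed: about 2 N per mm, 9 mm travel; springs back.
- medium_template: Blue medium plastic template: upright plate 90 wide (y), 156 high (z), 10 thick (x); origin mid lower edge. Hole along x, centre 80 up, 22 wide, 28 high, V roof (25 deg) that centres on the rod. Wide part ends 106 up; above it the grip tab, 22 wide: pinch across its width from above. Front and back alike. Stands in either rack slot. Sizes in mm.
- medium_template_hole (a point): Centre of the medium template's hanging hole, 80 mm above its origin, in mid thickness; axes as the template.
- small_template: Orange small plastic template: upright plate 62 wide (y), 128 high (z), 10 thick (x); origin mid lower edge. Hole along x, centre 52 up, 22 wide, 28 high, V roof (25 deg) that centres on the rod. Wide part ends 78 up; above it the grip tab, 34 wide: pinch across its width from above. Front and back alike. In the other slot. Sizes in mm.
- small_template_hole (a point): Centre of the small template's hanging hole, 52 mm above its origin, in mid thickness; axes as the template. Nested, the two hole centres are 10 mm apart.
- rack: Light wooden rack, fixed, 125 (x) x 106 (y) mm, origin under its centre. Two slots along its y, 30 mm in front of and 30 mm behind the centre, each 13 mm wide, its floor 8 mm above the bench and its walls up to 38 mm. The templates stand in the slots; draw them straight up.
- thread_1: Bystander: cream thread spool, standing, 40 mm across, 60 mm high; origin under its centre.
- dye_1: Bystander: white dye bottle with black cap, standing, 43 mm across, 83 mm high; origin under its centre.
- wax_cake: Bystander: yellow round cake of wax, 48 mm across, 18 mm high; origin under its centre.
- card_holder: Bystander: dark card holder standing on its long edge, 22x88x62 mm; origin under its centre.
Not all that is in view belongs to the job. Of the things shaped like the medium_template, the blue one is meant.

How it is judged:
On the way, in this order (a step that is already met when the one before it is completed fails the run):
1. the medium template, on the hook, is pressed home against the sprung backing plate with 4 N or more (x of medium_template_hole in the frame of stand between -0.092 and -0.025 m and y of medium_template_hole in the frame of stand between -0.008 and 0.008 m and z of medium_template_hole in the frame of stand between 0.101 and 0.141 m and contact force between medium_template and stop above 4 N), for 0.3 s.
2. the small template, on the hook, is pressed home against the medium one, and this one against the backing plate, with 4 N or more (all of step 1 and x of small_template_hole in the frame of stand between -0.092 and -0.025 m and y of small_template_hole in the frame of stand between -0.008 and 0.008 m and z of small_template_hole in the frame of stand between 0.101 and 0.141 m and contact force between small_template and medium_template above 4 N), for 0.3 s.
At the end, for the whole second after the job is handed in: Both templates hang at rest on the hook: hole centres within 8 mm of the rod sideways, 115-127 mm above the bench, 25-92 mm in front of the stand origin and at most 14 mm apart (nested); upright within 0.15 rad, square to the hook within 0.2 rad (x of medium_template_hole in the frame of stand between -0.092 and -0.025 m and y of medium_template_hole in the frame of stand between -0.008 and 0.008 m and z of medium_template_hole in the frame of stand between 0.115 and 0.127 m and x of small_template_hole in the frame of stand between -0.092 and -0.025 m and y of small_template_hole in the frame of stand between -0.008 and 0.008 m and z of small_template_hole in the frame of stand between 0.115 and 0.127 m and angle between each of medium_template, small_template's own z axis and vertical below 0.15 rad and angle between the x axis of each of medium_template, small_template and the x axis of stand, either way round below 0.2 rad and distance between medium_template_hole and small_template_hole below 0.014 m and linear speed of each of medium_template, small_template below 0.02 m/s); the robot touches nothing.
It fails at once if the backing plate is pressed with more than 15 N (contact force between anything else and stop above 15 N).
It fails at once if the small template is pressed on the medium one with more than 15 N (contact force between small_template and medium_template above 15 N).
It fails at once if the small template is pressed against the backing plate itself (the medium one goes first) (contact force between small_template and stop above 2 N).
It fails at once if a bystander is moved by more than 3 cm (distance of any of thread_1, dye_1, wax_cake, card_holder from where it was at the start of the episode above 0.03 m).
It also fails if it takes over 72 s, if anything falls off the work surface, if the arm or the gripper's body presses on something with over 40 N, if the wrist force passes 120 N, or if a joint passes its speed limit or range.

ROBOT

A 6-joint arm with a two-finger parallel gripper is mounted at the origin on a cart in front of the work surface, level with it; the furniture and walls round the work are solid. World frame = base frame: x ahead of the robot, y to its left, z up, the work surface at z = 0. Lengths are in m, angles in rad, forces in N, time in s.
With the tool pointing down it reaches from about 0.35 to 0.775 m from the base axis. Payload 7.3 kg.
Tool frame: the origin (TCP) lies on the mounting face of the last link; the fingertips stand 178 mm ahead of it and the grasp point (between the pads) lies arm.grip_depth ahead of it (arm.grip_depth is the distance from the TCP to the grasp point, in m); z points along the fingers, x is the direction in which the jaws open and shut, and the axes are right-handed (so a half turn about z gives the same grasp; the last joint's range is limited). The gripper opens to 92 mm and grips with 3 to 60 N. Pads are 19 mm wide; open, the fingers measure 130 mm over their backs; the gripper's body (75 mm by 190 mm) begins 47 mm behind the grasp point.
Start: joints at [-1.445, 0.342, 1.524, -0, 1.275, -0.146], TCP at [0.141, -0.506, 0.405] pointing down, gripper open.
Joint ranges: [-2.53, 2.53], [-0.77, 2.02], [0.04, 2.7], [-1, 4.14], [0.28, 2.66], [-3.11, 3.11]. Speed limits (rad/s): [2.57, 2.57, 3.14, 3.14, 3.14, 3.14].

INTERFACE

Orientations are given as a unit quaternion [x, y, z, w].
In Python, from workcell import arm gives the robot as it stands. The module is installed in compiled form; this text tells all that it offers.
- The arm moves only by the tool play_rows, never from a script. Its argument "steps" is a list of rows, each a list of 3 entries, a list of its own where there are three numbers: the gripper's target within -1 to 1 (fully open at 1, half-way at 0, shut at -1), then the shift along the tool's x, y, z in m, then the turn, a rotation vector about the tool's x, y, z in degrees. In form: [[hand, [tx, ty, tz], [ax, ay, az]], ...]. A call has 1 to 20 rows; each row shifts and turns the pose as measured when the row begins, along the tool's axes as they then stand; what a row does not reach is not made up. A row lasts 1/8 s, in which the tool goes at most 62.5 mm and 10.7 degrees, less where a joint would pass 70% of its speed; a pose out of reach is approached as far as the arm can. A call with a gripper value outside its range is refused whole. The fingers move at their own pace and stop on an object; "newtons" is the grip in N (left out, the last holds). Time passes only in rows, so rows that do not move let the fingers close. It gives the time, the measured TCP pose, the force and the opening at its end, in the units of the state.
- arm.state(): the state, without advancing time (a new reading comes with each control period).
- arm.grab_frame(name): name is "scene" or "top" or "wrist"; returns the picture (400x640x3 uint8, red, green, blue); there is no depth.
- arm.camera_model(name): a dict with "fx", "fy", "cx", "cy" (pixels), "rvec" (rotation vector, rad) and "tvec" (3), from world to camera coordinates, as OpenCV has them; the wrist camera has in their place "tool_from_camera" (4x4, takes a point from camera to tool coordinates, whose origin is the TCP and whose axes are the tool frame's). Camera axes: x right, y down, z forward; pixel columns grow to the right and rows downward; lengths in m; the calibration is good to about 2 mm. A picture is of the moment at which its call begins: read the wrist's pose just before it. camera_model takes no time and is no camera call.
- arm.job_done(): hands the job in, once; it reports no verdict.
The state is a dict: "clock": time; "joints": joint angles; "joint_vel": joint speeds; "tau": joint torques, N m; "eef_pos": TCP position; "tcp_rot": TCP orientation; "ft_force": force on the tool from outside, world axes, zero at the start; "ft_torque": the same for the moment, N m; "grip_width": finger opening in m.
Only numpy, scipy, OpenCV 4.12 (cv2) and the standard library are available. Lean on these libraries where they do the work, as an engineer would, in place of code of your own. Each camera call takes 0.05 s, during which the arm holds its last target.

## Working session

There is one attempt and no reset: what is moved stays moved. The work goes in short steps, Python scripts to look and compute and a tool call to move; the robot and the scene stay as the last step left them, time stands still between calls to the robot, and variables do not carry over. Pictures are saved under pics/ and viewed, and the job is handed in when it is done.

Besides the shell and the picture viewer there is one more tool, called as a command line: name --argument value ..., lists and objects as JSON in quotes. play_rows: Moves the arm, as the interface text tells. Its arguments: {"type":"object","properties":{"steps":{"type":"array","items":{"type":"array"}},"newtons":{"type":"number"}},"required":["steps"]}

```bash
mkdir -p pics; ls; python3 - <<'E'
from workcell import arm
import cv2
print(arm.state()); print(arm.grip_depth)
for n in ("scene","top","wrist"):
    print(n,arm.camera_model(n))
    cv2.imwrite(f"pics/{n}0.png",arm.grab_frame(n)[:,:,::-1])
E
```

```text
pics
{'clock': 0.0, 'joints': array([-1.44502373e+00,  3.42740835e-01,  1.52509755e+00, -5.45618361e-06,
        1.27534965e+00, -1.46015921e-01]), 'joint_vel': array([ 9.73033811e-04,  1.75885476e-03,  8.66496166e-04, -1.02803011e-03,
       -3.90103341e-04, -5.89103188e-05]), 'tau': array([ 1.26172155e-03, -4.31232584e+01, -2.44222766e+01,  7.19306013e-02,
        5.56878909e-02, -1.11565437e-04]), 'eef_pos': array([ 0.14093252, -0.50557554,  0.40400722]), 'tcp_rot': array([ 7.96384159e-01, -6.04790571e-01, -5.60176088e-04, -5.67904293e-04]), 'ft_force': array([-0.42494921,  0.01025646,  0.13771497]), 'ft_torque': array([-0.03242153,  0.01789465, -0.02169235]), 'grip_width': 0.091976132127425}
0.1592
scene {'fx': 441.01807116310925, 'fy': 441.01807116310925, 'cx': 323.3300484419429, 'cy': 191.35598460680194, 'rvec': array([ 0.84481107, -2.63748433,  0.94403486]), 'tvec': array([0.40238119, 0.37118046, 0.95407388])}
top {'fx': 365.593941276935, 'fy': 365.593941276935, 'cx': 321.1977797904398, 'cy': 201.53198868282203, 'rvec': array([ 2.20058377, -2.19725603,  0.06682643]), 'tvec': array([-0.11082627,  0.54903782,  1.08966673])}
wrist {'fx': 285.88307095550243, 'fy': 285.88307095550243, 'cx': 318.56536814190576, 'cy': 196.60093467864837, 'tool_from_camera': array([[ 9.99999815e-01, -5.96121739e-04,  1.19070792e-04,
         1.03388279e-04],
       [ 5.30507974e-04,  9.51427369e-01,  3.07872830e-01,
        -8.39395500e-02],
       [-2.96816898e-04, -3.07872710e-01,  9.51427510e-01,
         1.81048140e-02],
       [ 0.00000000e+00,  0.00000000e+00,  0.00000000e+00,
         1.00000000e+00]])}
```

View pics/scene0.png

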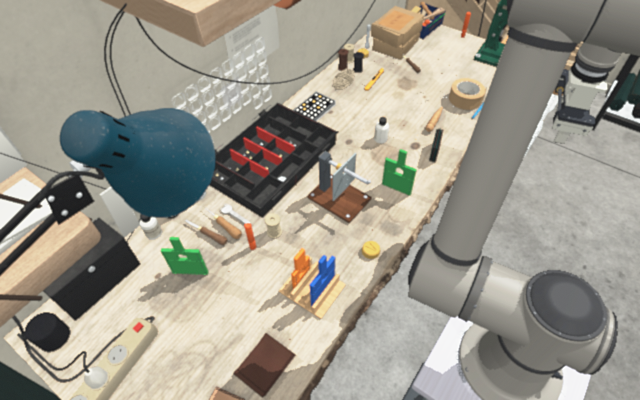

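View pics/top0.png

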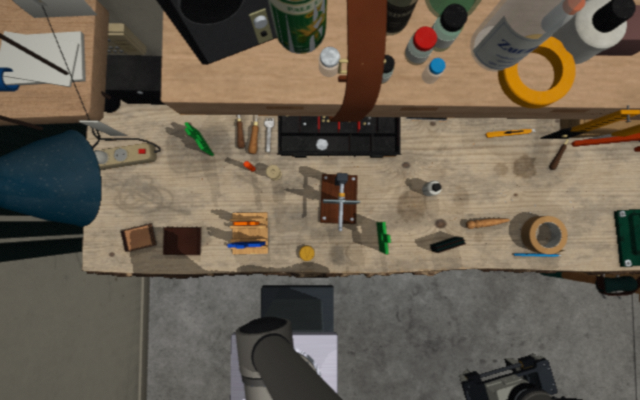

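View pics/wrist0.png

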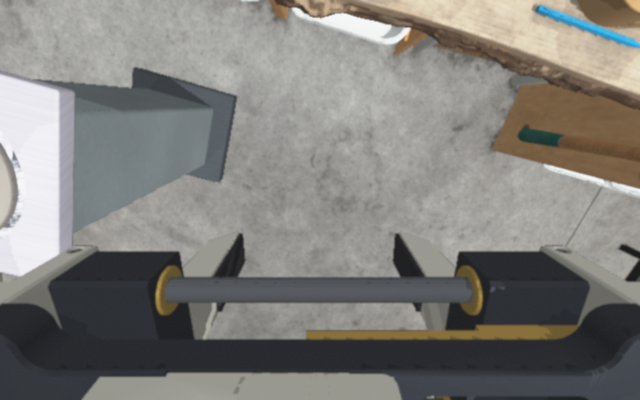

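The rack holds a blue template (scene 322,280; top 247,244) and an orange one (scene 300,268; top 245,223). Two green medium-shaped ones stand at scene (185,258) and (400,172). The blue one fits the description, so I'll enlarge it to confirm.

```bash
cat > h.py <<'E'
import numpy as np, cv2
from scipy.spatial.transform import Rotation as R
from workcell import arm
CM={n:arm.camera_model(n) for n in("scene","top","wrist")}
def ext(n,st=None):
    m=CM[n]
    if n!="wrist": return cv2.Rodrigues(np.array(m["rvec"]))[0],np.array(m["tvec"])
    T=np.eye(4);T[:3,:3]=R.from_quat(st["tcp_rot"]).as_matrix();T[:3,3]=st["eef_pos"]
    W=np.linalg.inv(T@m["tool_from_camera"]);return W[:3,:3],W[:3,3]
def ray(n,p,st=None):
    m=CM[n];r,t=ext(n,st)
    d=r.T@np.array([(p[0]-m["cx"])/m["fx"],(p[1]-m["cy"])/m["fy"],1]);return -r.T@t,d/np.linalg.norm(d)
def plane(n,p,z,st=None):
    o,d=ray(n,p,st);return o+d*(z-o[2])/d[2]
def proj(n,X,st=None):
    m=CM[n];r,t=ext(n,st);c=np.atleast_2d(X)@r.T+t
    return np.c_[c[:,0]/c[:,2]*m["fx"]+m["cx"],c[:,1]/c[:,2]*m["fy"]+m["cy"]]
def tri(L):
    A=np.zeros((3,3));b=np.zeros(3);rs=[ray(*l) for l in L]
    for o,d in rs:
        P=np.eye(3)-np.outer(d,d);A+=P;b+=P@o
    X=np.linalg.solve(A,b);return X,[np.linalg.norm((np.eye(3)-np.outer(d,d))@(X-o)) for o,d in rs]
def crop(img,x,y,w,h,s,fn):
    c=cv2.resize(img[y:y+h,x:x+w],None,fx=s,fy=s,interpolation=cv2.INTER_CUBIC);cv2.imwrite(fn,c if 0 else c)
E
python3 - <<'E'
from h import *
s=cv2.imread("pics/scene0.png");t=cv2.imread("pics/top0.png")
crop(s,270,140,160,190/190*190 and 190,4,"pics/c_s.png") if 0 else None
cv2.imwrite("pics/c_s.png",cv2.resize(s[235:325,260:360],None,fx=6,fy=6,interpolation=cv2.INTER_CUBIC))
cv2.imwrite("pics/c_s2.png",cv2.resize(s[140:230,290:420],None,fx=6,fy=6,interpolation=cv2.INTER_CUBIC))
cv2.imwrite("pics/c_t.png",cv2.resize(t[160:270,215:405],None,fx=4,fy=4,interpolation=cv2.INTER_CUBIC))
E
```

```text
(no output)
```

View pics/c_s.png

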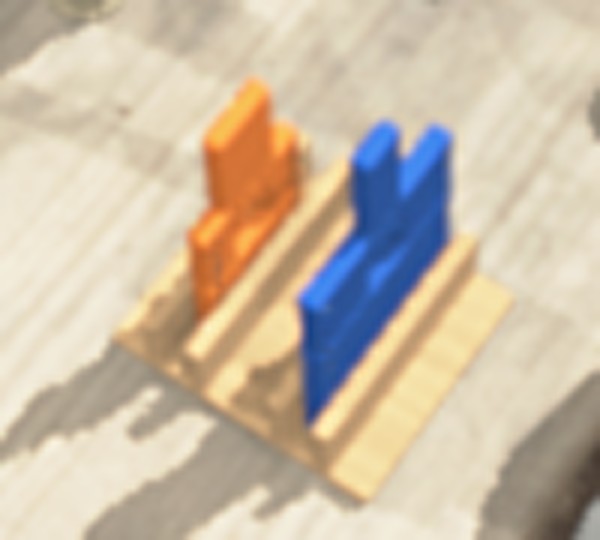

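View pics/c_s2.png

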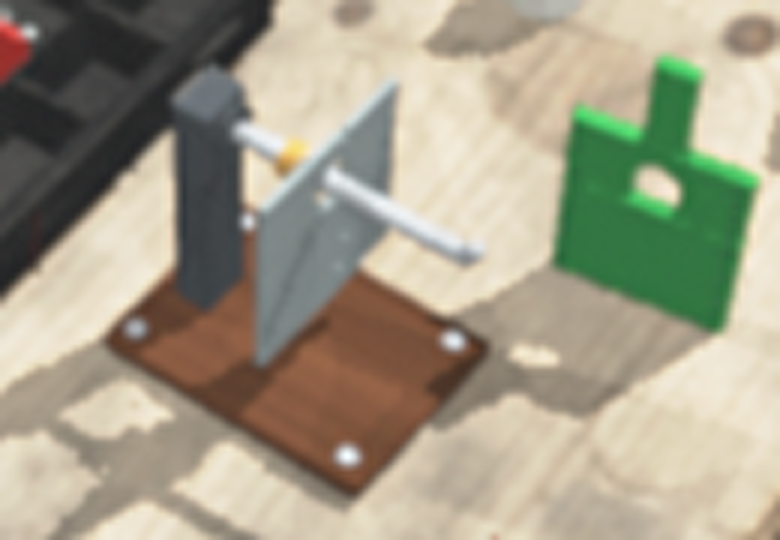

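View pics/c_t.png

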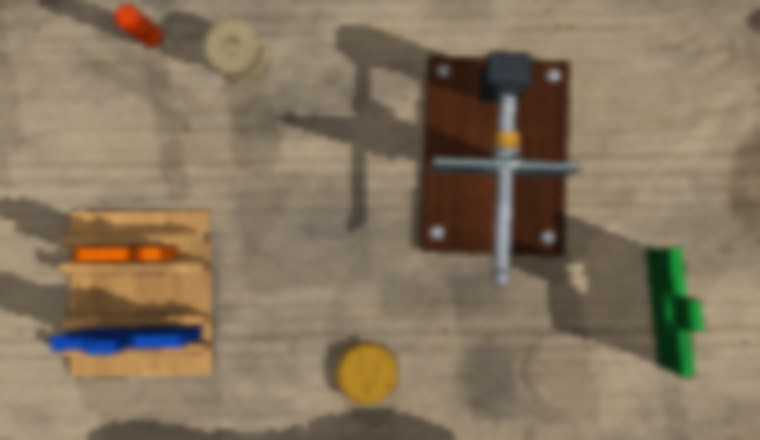

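The crop confirms one blue template (wide plate, narrow tab) in the rack's robot-side slot and the orange one in the rear slot. Next I'll get rough positions.

```bash
python3 - <<'E'
from h import *
T=lambda x,y:(215+x/4,160+y/4); S=lambda x,y:(260+x/6,235+y/6); S2=lambda x,y:(290+x/6,140+y/6)
for nm,p,z in [("rack BL",T(70,377),0.01),("rack BR",T(211,377),.01),("rack TL",T(72,210),.01),("rack TR",T(211,210),.01),
 ("base FL",T(420,248),.012),("FR",T(566,254),.012),("BL",T(430,56),.012),("BR",T(570,62),.012),("tip",T(502,280),.135),("spool",T(235,45),.06),("wax",T(367,372),.018),("post",T(508,65),.16)]:
    print(nm,plane("top",p,z).round(4))
for nm,p,z in [("baseF1",S2(488,345),.012),("baseF2",S2(357,495),.012),("baseB",S2(108,340),.012),("rackF",S(368,500),0),("rackR",S(513,297),0)]:
    print(nm,plane("scene",p,z).round(4))
print("tip",tri([("top",T(502,280)),("scene",S2(475,250))]))
print("plate TL(y+)",tri([("top",T(432,163)),("scene",S2(258,212))]))
print("plate TR",tri([("top",T(578,170)),("scene",S2(395,85))]))
print("blue tab",tri([("top",T(108,345)),("scene",S(376,145))]))
print("or tab",tri([("top",T(150,253)),("scene",S(240,110))]))
print(proj("top",[[0,0,0]]))
E
```

```text
rack BL [0.3903 0.1564 0.01  ]
rack BR [0.3904 0.0505 0.01  ]
rack TL [0.5158 0.1566 0.01  ]
rack TR [0.5159 0.0517 0.01  ]
base FL [ 0.4874 -0.1065  0.012 ]
FR [ 0.4831 -0.2168  0.012 ]
BL [ 0.6332 -0.1139  0.012 ]
BR [ 0.6289 -0.2204  0.012 ]
tip [ 0.4665 -0.1609  0.135 ]
spool [0.6347 0.0284 0.06  ]
wax [ 0.3949 -0.067   0.018 ]
post [ 0.6084 -0.1635  0.16  ]
baseF1 [ 0.4809 -0.2099  0.012 ]
baseF2 [ 0.4833 -0.1032  0.012 ]
baseB [ 0.6273 -0.1099  0.012 ]
rackF [ 0.3904  0.1542 -0.    ]
rackR [0.3931 0.0498 0.    ]
tip (array([ 0.46699434, -0.16055649,  0.13573133]), [np.float64(0.000521057563210763), np.float64(0.0005210575632107244)])
plate TL(y+) (array([ 0.54466742, -0.11323117,  0.15264179]), [np.float64(0.0007183061569461688), np.float64(0.0007183061569460959)])
plate TR (array([ 0.54011347, -0.21032258,  0.14949891]), [np.float64(0.00043035608828605133), np.float64(0.00043035608828612457)])
blue tab (array([0.42460315, 0.09832566, 0.15506306]), [np.float64(0.00027863583647494807), np.float64(0.00027863583647500873)])
or tab (array([0.4901806 , 0.0856486 , 0.09897732]), [np.float64(0.007392695347378313), np.float64(0.007392695347378352)])
[[284.01447232 385.73959575]]
```

play_rows --steps '[[1,[0,0,0],[0,0,8]],[1,[0,0,0],[0,0,8]],[1,[-0.038,-0.035,-0.006],[0,0,0]],[1,[-0.038,-0.035,-0.006],[0,0,0]],[1,[-0.038,-0.035,-0.006],[0,0,0]],[1,[-0.038,-0.035,-0.006],[0,0,0]],[1,[-0.038,-0.035,-0.006],[0,0,0]],[1,[-0.038,-0.035,-0.006],[0,0,0]],[1,[-0.038,-0.035,-0.006],[0,0,0]],[1,[-0.038,-0.035,-0.006],[0,0,0]],[1,[0,0,0],[0,0,0]]]'

```text
clock: 1.52
eef_pos: [0.434, -0.1978, 0.4518]
tcp_rot: [-0.7, 0.714, 0.002, 0.002]
ft_force: [0.1, -0.6, -1.6]
grip_width: 0.0918
```

```bash
cat > look.py <<'E'
import sys,pickle
from h import *
st=arm.state(); n=sys.argv[1]
im=arm.grab_frame("wrist")[:,:,::-1]
cv2.imwrite(f"pics/{n}.png",im); pickle.dump(st,open(f"pics/{n}.pkl","wb"))
print(st["clock"],st["eef_pos"].round(4),R.from_quat(st["tcp_rot"]).as_matrix().round(4).tolist(),st["ft_force"].round(2),st["grip_width"])
E
python3 look.py w1
```

```text
1.525 [ 0.434  -0.1978  0.4518] [[-0.0198, -0.9998, -0.0008], [-0.9998, 0.0198, 0.0059], [-0.0059, 0.0009, -1.0]] [ 0.09 -0.61 -1.57] 0.09184251543994472
```

View pics/w1.png

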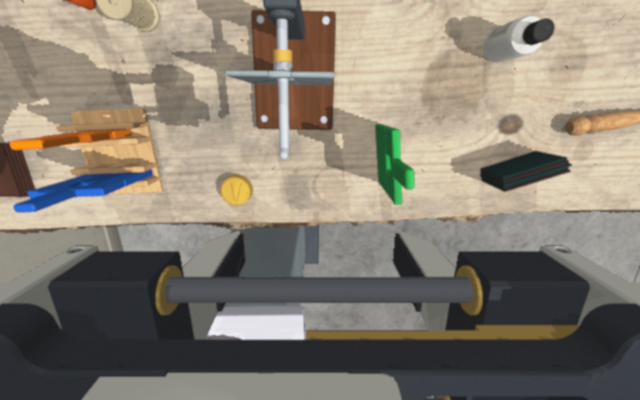

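Wrist view shows hook tip at (284,155), stand base corners (252,10)-(336,128), blue top edge (15,208)-(152,175), orange (12,146)-(130,134), wax (236,190). Next, a second viewpoint over the rack.

play_rows --steps '[[1,[-0.05,0.012,0.004],[0,0,0]],[1,[-0.05,0.012,0.004],[0,0,0]],[1,[-0.05,0.012,0.004],[0,0,0]],[1,[-0.05,0.012,0.004],[0,0,0]],[1,[-0.05,0.012,0.004],[0,0,0]],[1,[0,0,0],[0,0,0]]]'

```text
clock: 2.33
eef_pos: [0.3748, 0.0525, 0.43]
tcp_rot: [-0.695, 0.719, 0.004, -0.001]
ft_force: [0.6, -0.2, 0.7]
grip_width: 0.0918
```

```bash
python3 look.py w2; python3 -c "
import cv2
a=cv2.imread('pics/w2.png');cv2.imwrite('pics/w2c.png',cv2.resize(a[40:240,200:400],None,fx=3,fy=3,interpolation=2))
a=cv2.imread('pics/w1.png');cv2.imwrite('pics/w1c.png',cv2.resize(a[0:180,210:410],None,fx=4,fy=3.3,interpolation=2))"
```

```text
2.325 [0.3748 0.0525 0.43  ] [[-0.0327, -0.9994, -0.0061], [-0.9995, 0.0327, 0.0044], [-0.0042, 0.0062, -1.0]] [ 0.62 -0.18  0.69] 0.09184960999310654
```

View pics/w2.png

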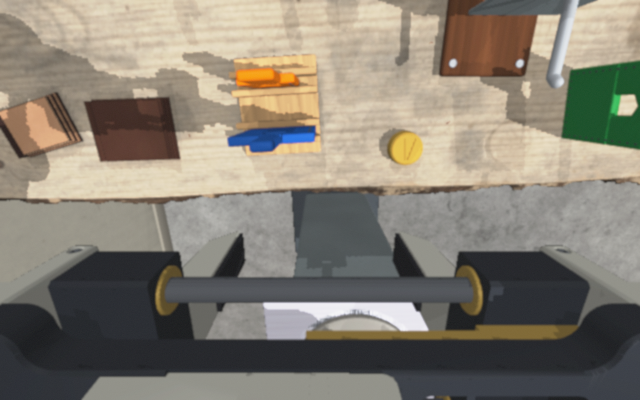

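View pics/w2c.png

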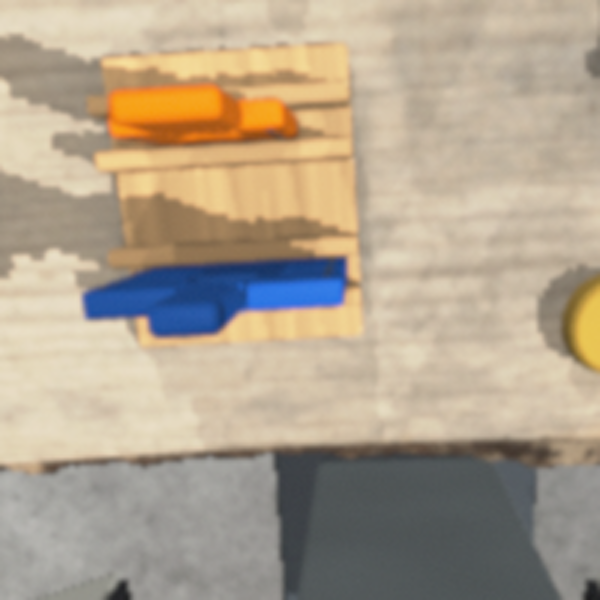

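View pics/w1c.png

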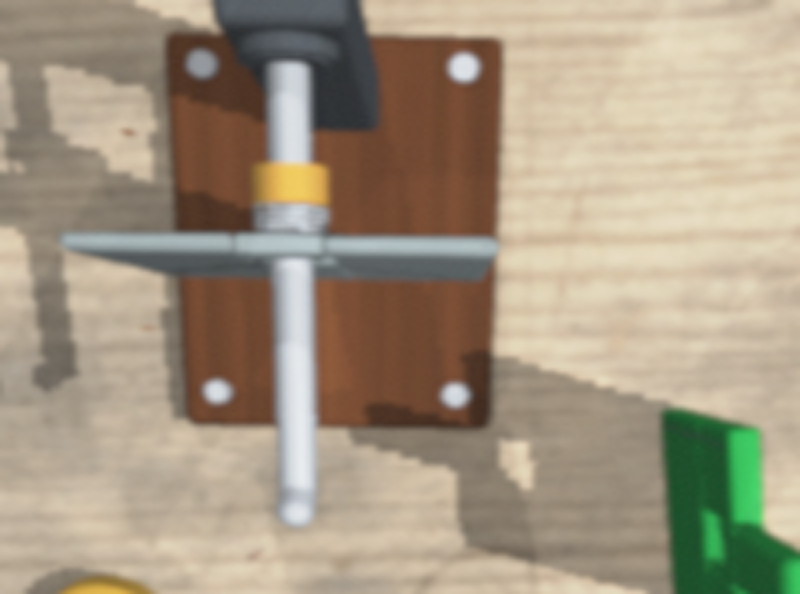

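```bash
python3 - <<'E'
from h import *; import pickle
s1=pickle.load(open("pics/w1.pkl","rb"));s2=pickle.load(open("pics/w2.pkl","rb"))
T=lambda x,y:(215+x/4,160+y/4); S=lambda x,y:(260+x/6,235+y/6); S2=lambda x,y:(290+x/6,140+y/6)
W2=lambda x,y:(200+x/3,40+y/3); W1=lambda x,y:(210+x/4,y/3.3)
f=lambda n,L:print(n,tri(L)[0].round(4),np.round(tri(L)[1],4))
f("blue tab",[("wrist",W2(188,318),s2),("top",T(108,345)),("scene",S(376,140))])
f("blue tab w+s",[("wrist",W2(188,318),s2),("scene",S(376,140))])
f("orange tab",[("wrist",W2(167,104),s2),("scene",S(238,112))])
f("orange tab",[("wrist",W2(167,104),s2),("top",T(106,255))])
f("tip",[("wrist",W1(296,512),s1),("top",T(502,280)),("scene",S2(475,250))])
f("tip w1 w2",[("wrist",W1(296,512),s1),("wrist",(557,82),s2)])
f("plateL",[("wrist",W1(62,236),s1),("top",T(432,162)),("scene",S2(258,212))])
f("plateR",[("wrist",W1(497,242),s1),("top",T(578,168)),("scene",S2(395,85))])
for n,p in [("BL",(168,38)),("BR",(500,40)),("FL",(188,420)),("FR",(490,427))]: print(n,plane("wrist",W1(*p),.012,s1).round(4))
for p in [(245,304),(345,300),(85,318),(150,335),(228,333)]: print(plane("wrist",W2(*p),.114 if p[0] in(245,345,85) else .164,s2).round(4))
for p in [(103,58),(348,42),(362,338),(140,347)]: print("rack",plane("wrist",W2(*p),.008,s2).round(4))
for p in [(296,400),(295,280)]: print("rod",plane("wrist",W1(*p),.135,s1).round(4))
print(plane("wrist",W1(110*0+705,420),.114,s1), plane("wrist",W1(800,590),.164,s1))
E
```

```text
blue tab [0.4243 0.0991 0.1599] [0.0018 0.0019 0.0001]
blue tab w+s [0.4239 0.1003 0.1619] [0.0003 0.0003]
orange tab [0.4833 0.1063 0.1328] [0.0008 0.0008]
orange tab [0.483  0.1036 0.143 ] [0.0009 0.0009]
tip [ 0.4672 -0.1606  0.1355] [0.0004 0.0007 0.0003]
tip w1 w2 [ 0.4683 -0.1608  0.1385] [0.0003 0.0003]
plateL [ 0.5461 -0.1137  0.1515] [0.0015 0.0013 0.0002]
plateR [ 0.5425 -0.212   0.1468] [0.0021 0.0017 0.0008]
BL [ 0.6323 -0.1139  0.012 ]
BR [ 0.6293 -0.2204  0.012 ]
FL [ 0.4877 -0.1078  0.012 ]
FR [ 0.4825 -0.2164  0.012 ]
[0.4216 0.0902 0.114 ]
[0.4219 0.0558 0.114 ]
[0.4187 0.1458 0.114 ]
[0.4199 0.1115 0.164 ]
[0.4197 0.0889 0.164 ]
rack [0.5145 0.1576 0.008 ]
rack [0.5171 0.0526 0.008 ]
rack [0.3908 0.0506 0.008 ]
rack [0.3899 0.1558 0.008 ]
rod [ 0.5019 -0.1624  0.135 ]
rod [ 0.5362 -0.1641  0.135 ]
[ 0.49217151 -0.27074047  0.114     ] [ 0.4469628  -0.28514668  0.164     ]
```

Tab tops triangulate to blue (0.424,0.100,0.162) and orange (0.483,0.105,~0.137), with the tip at (0.467,-0.161,~0.137), which matches the text's heights. Going above blue.

play_rows --newtons 25 --steps '[[1,[-0.024,-0.025,0],[0.35,0.25,-1.9]],[1,[-0.024,-0.025,0.03],[0,0,0]],[1,[0,0,0.02],[0,0,0]],[1,[0,0,0],[0,0,0]]]'

```text
clock: 2.88
eef_pos: [0.43, 0.0919, 0.379]
tcp_rot: [-0.703, 0.711, -0.002, -0.0]
ft_force: [0.2, -0.1, -0.9]
grip_width: 0.092
```

```bash
cat > plan.py <<'E'
# plan.py x y z yawdeg : tool shift (after turn ignored) to bring grasp point (pads) to x y z, tool pointing down, tool x = (0,-1) turned by yaw (world)
import sys
from h import *
st=arm.state(); Rm=R.from_quat(st["tcp_rot"]).as_matrix()
g=st["eef_pos"]+Rm[:,2]*arm.grip_depth
x,y,z,yaw=map(float,sys.argv[1:5])
c,s=np.cos(np.radians(yaw)),np.sin(np.radians(yaw))
Rt=np.array([[c,-s,0],[s,c,0],[0,0,1]])@np.array([[0,-1,0],[-1,0,0],[0,0,-1]]).astype(float)
rv=R.from_matrix(Rm.T@Rt).as_rotvec(degrees=True)
d=np.array([x,y,z])+np.array([0,0,arm.grip_depth])-st["eef_pos"]
print("clk",round(st["clock"],3),"grasp",g.round(4),"tcp",st["eef_pos"].round(4),"F",st["ft_force"].round(2),"w",round(st["grip_width"],4))
print("tool shift mm",(Rm.T@d*1000).round(1),"turn deg",rv.round(2))
E
python3 plan.py .4235 .1002 .150 0
python3 look.py w3
```

```text
clk 2.875 grasp [0.4305 0.0913 0.2198] tcp [0.43   0.0919 0.379 ] F [ 0.16 -0.11 -0.86] w 0.092
tool shift mm [-8.5  6.8 69.8] turn deg [-0.16 -0.23 -0.59]
2.875 [0.43   0.0919 0.379 ] [[-0.0103, -0.9999, 0.0028], [-0.9999, 0.0102, -0.0041], [0.0041, -0.0029, -1.0]] [ 0.16 -0.11 -0.86] 0.09196315074983556
```

View pics/w3.png

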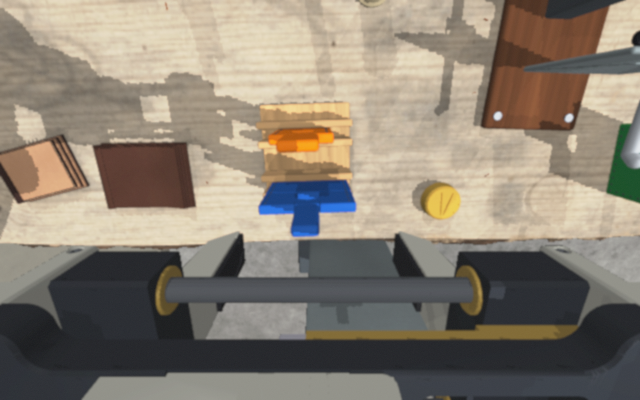

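```bash
python3 - <<'E'
from h import *; import pickle
s=pickle.load(open("pics/w3.pkl","rb"));a=cv2.imread("pics/w3.png")
cv2.imwrite("pics/w3c.png",cv2.resize(a[120:250,250:370],None,fx=6,fy=4.5,interpolation=2))
hsv=cv2.cvtColor(a,cv2.COLOR_BGR2HSV)
m=cv2.inRange(hsv,(105,150,60),(125,255,255)); ys,xs=np.where(m>0)
for y in range(ys.min(),ys.max()+1): 
    r=xs[ys==y]; print(y,r.min(),r.max(),end="; ")
print()
for y in (226,230,234): print(plane("wrist",(306,y),.164,s).round(4))
E
```

```text
181 336 344; 182 305 345; 183 277 346; 184 273 346; 185 272 346; 186 272 347; 187 271 348; 188 270 348; 189 269 348; 190 269 349; 191 268 349; 192 268 349; 193 267 350; 194 267 350; 195 267 350; 196 266 351; 197 265 351; 198 265 352; 199 264 352; 200 264 352; 201 263 353; 202 262 353; 203 262 354; 204 261 354; 205 260 354; 206 260 354; 207 259 354; 208 260 354; 209 260 354; 210 260 354; 211 260 338; 212 260 317; 213 261 317; 214 295 317; 215 295 317; 216 295 317; 217 295 317; 218 294 317; 219 294 317; 220 294 317; 221 294 317; 222 293 317; 223 293 317; 224 293 317; 225 293 317; 226 292 317; 227 292 317; 228 292 317; 229 292 317; 230 292 317; 231 292 317; 232 292 317; 233 292 317; 234 293 316; 235 294 312; 
[0.4279 0.1004 0.164 ]
[0.4246 0.1005 0.164 ]
[0.4213 0.1006 0.164 ]
```

View pics/w3c.png

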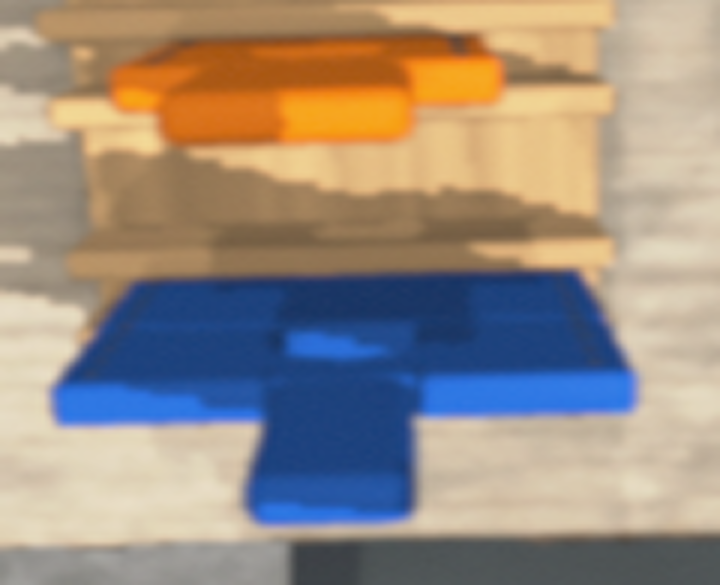

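play_rows --steps '[[1,[-0.009,0.0065,0],[-0.16,-0.23,-0.6]],[1,[0,0,0.025],[0,0,0]],[1,[0,0,0.02],[0,0,0]],[1,[0,0,0.015],[0,0,0]],[1,[0,0,0],[0,0,0]]]'

```text
clock: 3.55
eef_pos: [0.4237, 0.0999, 0.3235]
tcp_rot: [-0.706, 0.708, -0.003, 0.004]
ft_force: [0.1, 0.5, 1.3]
grip_width: 0.092
```

```bash
python3 plan.py .424 .1008 .150 0
```

```text
clk 3.55 grasp [0.4254 0.1002 0.1643] tcp [0.4237 0.0999 0.3235] F [0.09 0.5  1.33] w 0.092
tool shift mm [-0.8 -0.1 14.3] turn deg [-0.62  0.08 -0.16]
```

play_rows --steps '[[1,[-0.001,0,0.014],[-0.6,0.1,0]],[1,[0,0,0],[0,0,0]],[-1,[0,0,0],[0,0,0]],[-1,[0,0,0],[0,0,0]],[-1,[0,0,0],[0,0,0]],[-1,[0,0,0],[0,0,0]]]'

```text
clock: 4.3
eef_pos: [0.4244, 0.1011, 0.3112]
tcp_rot: [-0.706, 0.708, -0.002, 0.002]
ft_force: [0.5, 0.1, -0.6]
grip_width: 0.0563
```

```bash
python3 plan.py .424 .1008 .150 0; python3 look.py w4
```

```text
clk 4.3 grasp [0.4251 0.1011 0.152 ] tcp [0.4244 0.1011 0.3112] F [ 0.54  0.13 -0.61] w 0.0563
tool shift mm [0.3 0.4 2. ] turn deg [-0.26 -0.   -0.16]
4.3 [0.4244 0.1011 0.3112] [[-0.0027, -1.0, 0.0045], [-1.0, 0.0027, -0.0001], [0.0, -0.0045, -1.0]] [ 0.54  0.13 -0.61] 0.05634231107475419
```

View pics/w4.png

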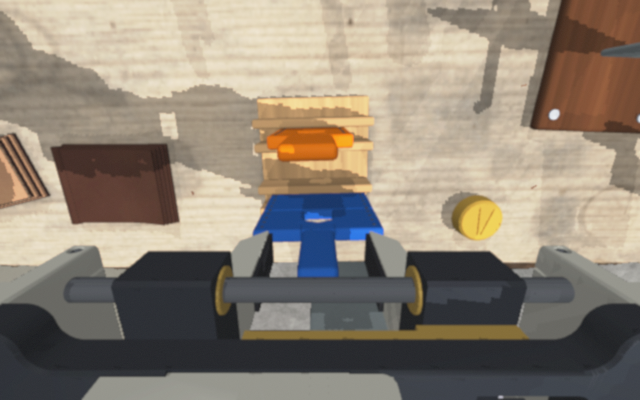

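The fingers straddle the blue tab at (318,255) and are still closing.

play_rows --steps '[[-1,[0,0,0.002],[-0.25,0,0]],[-1,[0,0,0],[0,0,0]],[-1,[0,0,0],[0,0,0]],[-1,[0,0,0],[0,0,0]],[-1,[0,0,0],[0,0,0]],[-1,[0,0,0],[0,0,0]]]'

```text
clock: 5.1
eef_pos: [0.4244, 0.1011, 0.3089]
tcp_rot: [-0.706, 0.708, 0.0, -0.0]
ft_force: [0.4, 0.2, -0.9]
grip_width: 0.0217
```

```bash
python3 plan.py .424 .1008 .150 0
```

```text
clk 5.1 grasp [0.4243 0.1011 0.1497] tcp [0.4244 0.1011 0.3089] F [ 0.45  0.22 -0.93] w 0.0217
tool shift mm [ 0.3  0.4 -0.3] turn deg [ 0.03  0.   -0.16]
```

play_rows --newtons 35 --steps '[[-1,[0,0,-0.01],[0,0,0]],[-1,[0,0,-0.015],[0,0,0]],[-1,[0,0,-0.02],[0,0,0]],[-1,[0,0,-0.02],[0,0,0]],[-1,[0,0,0],[0,0,0]]]'

```text
clock: 5.72
eef_pos: [0.4242, 0.1011, 0.3776]
tcp_rot: [-0.706, 0.708, 0.0, -0.0]
ft_force: [-0.6, 1.6, -1.9]
grip_width: 0.0214
```

```bash
python3 plan.py .420 -.159 .200 -2.3; python3 look.py w5
```

```text
clk 5.725 grasp [0.424  0.101  0.2184] tcp [0.4242 0.1011 0.3776] F [-0.61  1.6  -1.94] w 0.0214
tool shift mm [260.1   3.4  18.4] turn deg [ 0.04 -0.01  2.14]
5.725 [0.4242 0.1011 0.3776] [[-0.0028, -1.0, -0.0007], [-1.0, 0.0028, -0.0001], [0.0001, 0.0007, -1.0]] [-0.61  1.6  -1.94] 0.02140076567057616
```

View pics/w5.png

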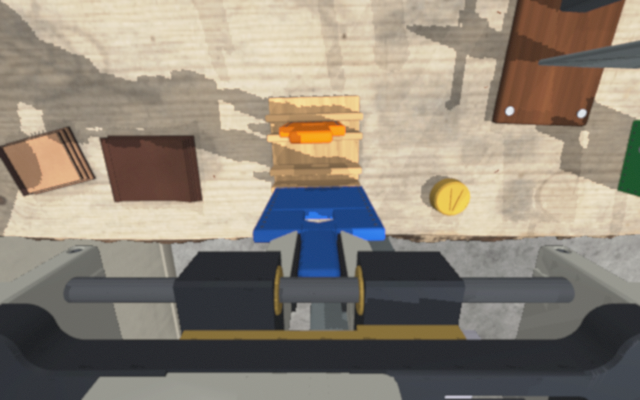

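The blue template is held upright and clear of the rack. Carrying it to in front of the nose.

play_rows --steps '[[-1,[0.02,0.002,0],[0,0,1]],[-1,[0.04,0.002,0],[0,0,1]],[-1,[0.05,0.001,0],[0,0,0]],[-1,[0.05,0.002,0],[0,0,0]],[-1,[0.045,0.001,0],[0,0,0]],[-1,[0.03,0,0],[0,0,0]],[-1,[0.015,0,0],[0,0,0]],[-1,[0,0,0],[0,0,0]],[-1,[0,0,0],[0,0,0]]]'

```text
clock: 6.9
eef_pos: [0.4055, -0.1542, 0.3697]
tcp_rot: [-0.694, 0.72, 0.007, -0.003]
ft_force: [0.2, -0.7, -1.5]
grip_width: 0.0216
```

```bash
python3 plan.py .425 -.159 .195 -2.3; python3 look.py w6;python3 - <<'E'
from h import *
cv2.imwrite("pics/s6.png",cv2.resize(arm.grab_frame("scene")[120:240,290:430,::-1],None,fx=5.5,fy=5,interpolation=2))
E
```

```text
clk 6.9 grasp [ 0.4034 -0.1534  0.2105] tcp [ 0.4055 -0.1542  0.3697] F [ 0.22 -0.73 -1.55] w 0.0216
tool shift mm [  4.2 -19.8  15.2] turn deg [0.8  0.26 0.21]
6.9 [ 0.4055 -0.1542  0.3697] [[-0.0365, -0.9992, -0.0138], [-0.9993, 0.0365, 0.0051], [-0.0046, 0.0139, -0.9999]] [ 0.22 -0.73 -1.55] 0.021556133158757932
```

View pics/w6.png

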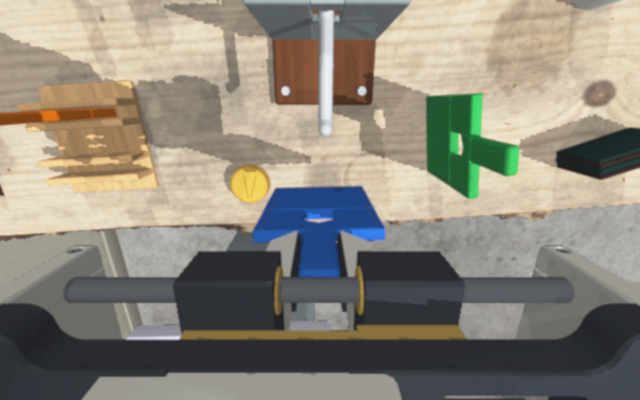

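View pics/s6.png

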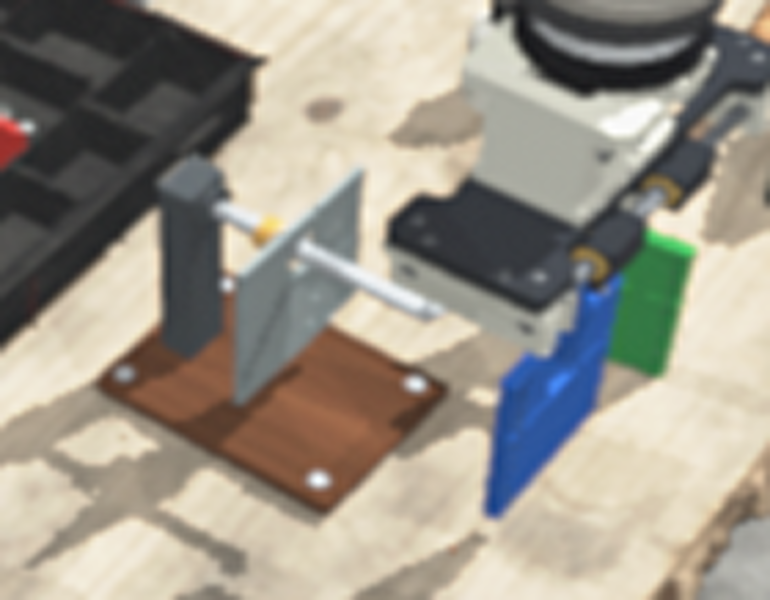

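play_rows --steps '[[-1,[0.004,-0.01,0.008],[0.8,0.25,0.2]],[-1,[0,-0.009,0.007],[0,0,0]],[-1,[0,0,0],[0,0,0]],[-1,[0,0,0],[0,0,0]]]'

```text
clock: 7.5
eef_pos: [0.4263, -0.1575, 0.3534]
tcp_rot: [-0.694, 0.72, -0.001, 0.0]
ft_force: [0.2, -0.0, -1.7]
grip_width: 0.0212
```

```bash
python3 plan.py .425 -.159 .195 -2.3; python3 look.py w7;python3 - <<'E'
from h import *; import pickle
s=pickle.load(open("pics/w7.pkl","rb"));a=cv2.imread("pics/w7.png")
cv2.imwrite("pics/w7c.png",cv2.resize(a[60:250,240:400],None,fx=4,fy=3,interpolation=2))
p=[proj("wrist",X,s).round(1).tolist() for X in ([.467,-.1608,.14],[.50,-.1622,.135])];print(p)
E
```

```text
clk 7.5 grasp [ 0.4265 -0.1575  0.1942] tcp [ 0.4263 -0.1575  0.3534] F [ 0.17 -0.04 -1.68] w 0.0212
tool shift mm [ 1.6  1.2 -0.8] turn deg [-0.07 -0.01  0.2 ]
7.5 [ 0.4263 -0.1575  0.3534] [[-0.0367, -0.9993, 0.0013], [-0.9993, 0.0367, -0.0001], [0.0001, -0.0013, -1.0]] [ 0.17 -0.04 -1.68] 0.021234760564917635
[[[321.0, 169.6]], [[321.3, 120.2]]]
```

View pics/w7c.png

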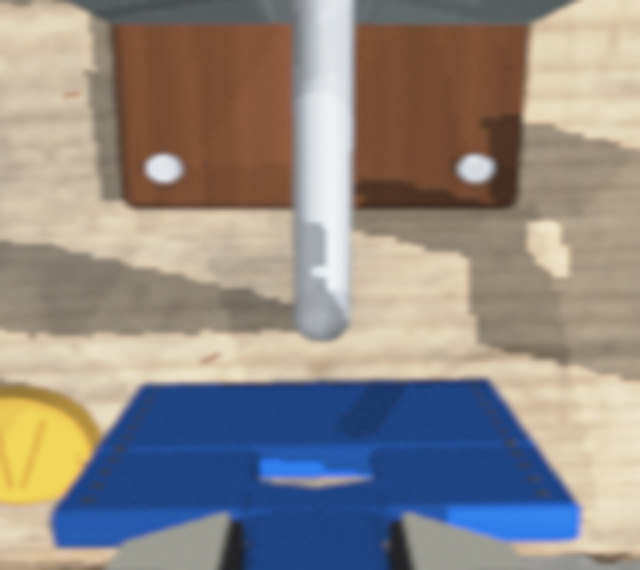

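play_rows --steps '[[-1,[0.001,-0.01,0],[0,0,0.2]],[-1,[0,-0.012,0],[0,0,0]],[-1,[0,-0.012,0],[0,0,0]],[-1,[0,-0.012,0],[0,0,0]],[-1,[0,0,0],[0,0,0]]]'

```text
clock: 8.18
eef_pos: [0.4759, -0.1607, 0.354]
tcp_rot: [-0.693, 0.721, -0.001, 0.001]
ft_force: [0.5, 0.3, -1.9]
grip_width: 0.0215
```

```bash
python3 plan.py .500 -.1622 .195 -2.3; python3 look.py w8
```

```text
clk 8.175 grasp [ 0.4764 -0.1609  0.1948] tcp [ 0.4759 -0.1607  0.354 ] F [ 0.49  0.26 -1.87] w 0.0215
tool shift mm [  0.5 -24.1  -0.1] turn deg [-0.17 -0.05 -0.04]
8.175 [ 0.4759 -0.1607  0.354 ] [[-0.0408, -0.9992, 0.003], [-0.9992, 0.0408, -0.0009], [0.0008, -0.003, -1.0]] [ 0.49  0.26 -1.87] 0.021516633915426225
```

View pics/w8.png

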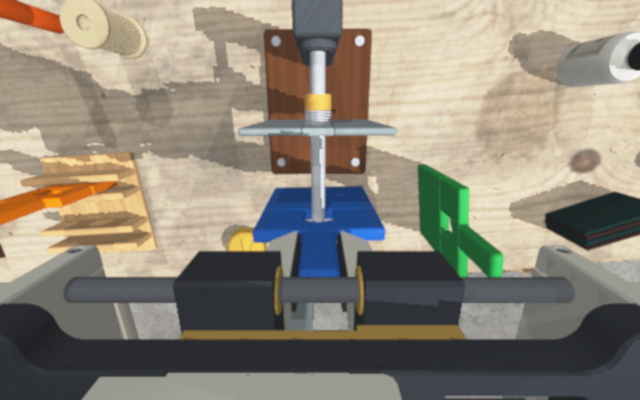

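The rod goes into the hole at (318,220) with no contact force. Continuing, then lowering towards the rod.

play_rows --steps '[[-1,[0,-0.012,0],[0,0,0]],[-1,[0,-0.012,0.002],[0,0,0]],[-1,[0,0,0.004],[0,0,0]],[-1,[0,0,0.003],[0,0,0]],[-1,[0,0,0],[0,0,0]]]'

```text
clock: 8.85
eef_pos: [0.5007, -0.1616, 0.3439]
tcp_rot: [-0.692, 0.721, -0.0, 0.0]
ft_force: [0.1, -0.2, -0.8]
grip_width: 0.0218
```

```bash
python3 plan.py .52 -.1630 .184 -2.3
```

```text
clk 8.85 grasp [ 0.5008 -0.1616  0.1847] tcp [ 0.5007 -0.1616  0.3439] F [ 0.06 -0.21 -0.77] w 0.0218
tool shift mm [  0.6 -19.4   0.7] turn deg [-0.06 -0.01 -0.05]
```

play_rows --steps '[[-1,[0.0005,0,0.001],[0,0,0]],[-1,[0,0,0],[0,0,0]]]'

```text
clock: 9.1
eef_pos: [0.5004, -0.1622, 0.343]
tcp_rot: [-0.692, 0.722, -0.0, 0.0]
ft_force: [0.7, -0.5, -1.4]
grip_width: 0.0218
```

play_rows --steps '[[-1,[0,0,0.001],[0,0,0]],[-1,[0,0,0],[0,0,0]]]'

```text
clock: 9.35
eef_pos: [0.5003, -0.1621, 0.3428]
tcp_rot: [-0.692, 0.722, -0.001, 0.001]
ft_force: [1.0, 0.9, -1.0]
grip_width: 0.0219
```

play_rows --newtons 60 --steps '[[-1,[0,-0.008,0],[0,0,0]],[-1,[0,-0.008,0],[0,0,0]],[-1,[0,-0.005,0],[0,0,0]],[-1,[0,0,0],[0,0,0]]]'

```text
clock: 9.85
eef_pos: [0.523, -0.1629, 0.3426]
tcp_rot: [-0.692, 0.722, -0.001, 0.001]
ft_force: [-0.6, -0.6, 0.2]
grip_width: 0.0217
```

```bash
python3 plan.py .53 -.1635 .1836 -2.3; python3 look.py w9
```

```text
clk 9.85 grasp [ 0.5233 -0.163   0.1834] tcp [ 0.523  -0.1629  0.3426] F [-0.59 -0.56  0.23] w 0.0217
tool shift mm [ 0.3 -7.  -0.2] turn deg [-0.11 -0.   -0.06]
9.85 [ 0.523  -0.1629  0.3426] [[-0.0412, -0.9992, 0.0019], [-0.9992, 0.0412, -0.0001], [0.0, -0.0019, -1.0]] [-0.59 -0.56  0.23] 0.02171858610545417
```

View pics/w9.png

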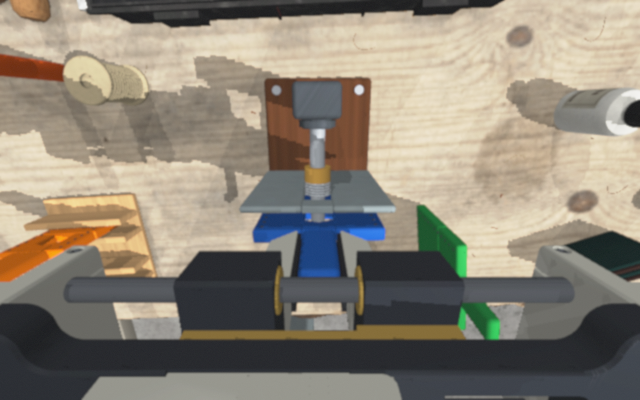

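Blue sits just in front of the plate's top edge (plate lower edge ~row 210). Creeping in.

play_rows --steps '[[-1,[0,-0.003,0],[0,0,0]],[-1,[0,-0.003,0],[0,0,0]],[-1,[0,0,0],[0,0,0]]]'

```text
clock: 10.28
eef_pos: [0.5289, -0.163, 0.3426]
tcp_rot: [-0.692, 0.722, -0.0, 0.0]
ft_force: [0.1, 0.9, -0.3]
grip_width: 0.0217
```

play_rows --steps '[[-1,[0,-0.002,0],[0,0,0]],[-1,[0,-0.002,0],[0,0,0]],[-1,[0,0,0],[0,0,0]]]'

```text
clock: 10.65
eef_pos: [0.533, -0.1632, 0.3426]
tcp_rot: [-0.692, 0.722, -0.0, 0.0]
ft_force: [-0.5, 1.1, 1.8]
grip_width: 0.0215
```

play_rows --steps '[[-1,[0,-0.0015,0],[0,0,0]],[-1,[0,0,0],[0,0,0]]]'

```text
clock: 10.9
eef_pos: [0.5346, -0.1632, 0.3426]
tcp_rot: [-0.692, 0.722, -0.0, 0.0]
ft_force: [-1.1, 1.1, -0.1]
grip_width: 0.0212
```

play_rows --steps '[[-1,[0,-0.0015,0],[0,0,0]],[-1,[0,0,0],[0,0,0]]]'

```text
clock: 11.15
eef_pos: [0.5362, -0.1633, 0.3426]
tcp_rot: [-0.692, 0.722, -0.0, 0.0]
ft_force: [-0.5, 0.9, 0.5]
grip_width: 0.0214
```

play_rows --steps '[[-1,[0,-0.0015,0],[0,0,0]],[-1,[0,0,0],[0,0,0]]]'

```text
clock: 11.4
eef_pos: [0.5375, -0.1634, 0.3425]
tcp_rot: [-0.692, 0.722, 0.0, -0.0]
ft_force: [-1.8, 0.5, 1.2]
grip_width: 0.0217
```

play_rows --steps '[[-1,[0,-0.001,0],[0,0,0]],[-1,[0,0,0],[0,0,0]]]'

```text
clock: 11.65
eef_pos: [0.5381, -0.1635, 0.3425]
tcp_rot: [-0.692, 0.722, 0.001, -0.0]
ft_force: [-2.9, 0.6, 1.5]
grip_width: 0.0214
```

play_rows --steps '[[-1,[0,-0.001,0],[0,0,0]],[-1,[0,0,0],[0,0,0]]]'

```text
clock: 11.9
eef_pos: [0.5388, -0.1635, 0.3426]
tcp_rot: [-0.692, 0.722, 0.001, -0.001]
ft_force: [-3.8, 2.0, 1.8]
grip_width: 0.0217
```

play_rows --steps '[[-1,[0,-0.001,0],[0,0,0]],[-1,[0,0,0],[0,0,0]]]'

```text
clock: 12.15
eef_pos: [0.5395, -0.1636, 0.3425]
tcp_rot: [-0.692, 0.722, 0.002, -0.001]
ft_force: [-3.7, 0.9, 1.8]
grip_width: 0.0212
```

play_rows --steps '[[-1,[0,-0.0015,0],[0,0,0]],[-1,[0,0,0],[0,0,0]]]'

```text
clock: 12.4
eef_pos: [0.5405, -0.1637, 0.3425]
tcp_rot: [-0.692, 0.722, 0.003, -0.002]
ft_force: [-3.8, 1.2, 2.0]
grip_width: 0.0218
```

play_rows --steps '[[-1,[0,-0.001,0],[0,0,0]],[-1,[0,0,0],[0,0,0]]]'

```text
clock: 12.65
eef_pos: [0.5411, -0.1637, 0.3426]
tcp_rot: [-0.692, 0.722, 0.004, -0.003]
ft_force: [-4.5, 1.9, 3.4]
grip_width: 0.0213
```

```bash
python3 plan.py .54 -.1635 .1836 -2.3
```

```text
clk 12.65 grasp [ 0.5396 -0.1635  0.1834] tcp [ 0.5411 -0.1637  0.3426] F [-4.55  1.89  3.44] w 0.0213
tool shift mm [-0.2  1.1 -0.2] turn deg [ 0.54  0.07 -0.12]
```

play_rows --steps '[[-1,[0,0,0],[0.4,0,0]],[-1,[0,0,0],[0,0,0]]]'

```text
clock: 12.9
eef_pos: [0.5404, -0.1637, 0.3425]
tcp_rot: [-0.692, 0.722, 0.002, -0.001]
ft_force: [-3.9, 0.8, 2.3]
grip_width: 0.022
```

play_rows --steps '[[-1,[0,-0.0005,0],[0.3,0,0]],[-1,[0,0,0],[0,0,0]]]'

```text
clock: 13.15
eef_pos: [0.5402, -0.1638, 0.3425]
tcp_rot: [-0.692, 0.722, 0.001, -0.0]
ft_force: [-3.3, 0.5, 2.7]
grip_width: 0.0215
```

```bash
python3 plan.py .54 -.1635 .1836 -2.3
```

```text
clk 13.15 grasp [ 0.5398 -0.1635  0.1833] tcp [ 0.5402 -0.1638  0.3425] F [-3.27  0.47  2.73] w 0.0215
tool shift mm [-0.3  0.2 -0.3] turn deg [ 0.15  0.09 -0.14]
```

play_rows --steps '[[-1,[0,-0.0015,0],[0.3,0,0]],[-1,[0,-0.001,0],[0.2,0,0]]]'

```text
clock: 13.4
eef_pos: [0.5411, -0.1639, 0.3425]
tcp_rot: [-0.692, 0.722, 0.001, 0.001]
ft_force: [-10.0, 0.9, 8.0]
grip_width: 0.0215
```

play_rows --steps '[[-1,[0,-0.001,0],[0.2,0,0]],[-1,[0,-0.001,0],[0.2,0,0]]]'

```text
clock: 13.65
eef_pos: [0.5413, -0.164, 0.3425]
tcp_rot: [-0.692, 0.722, 0.001, 0.001]
ft_force: [-10.5, 0.4, 7.3]
grip_width: 0.0214
```

```bash
python3 plan.py .54 -.1635 .1836 -2.3
```

```text
clk 13.65 grasp [ 0.5411 -0.1636  0.1833] tcp [ 0.5413 -0.164   0.3425] F [-10.51   0.43   7.28] w 0.0214
tool shift mm [-0.4  1.3 -0.3] turn deg [ 0.05  0.13 -0.14]
```

play_rows --steps '[[-1,[0,-0.0008,-0.0004],[0.15,0,0]],[-1,[0,-0.0008,-0.0002],[0.15,0,0]]]'

```text
clock: 13.9
eef_pos: [0.5413, -0.1641, 0.3425]
tcp_rot: [-0.692, 0.722, 0.002, 0.0]
ft_force: [-9.3, -0.1, 5.0]
grip_width: 0.0217
```

play_rows --steps '[[-1,[0,-0.0008,-0.0002],[0.15,0,0]],[-1,[0,-0.0008,0],[0.15,0,0]]]'

```text
clock: 14.15
eef_pos: [0.5415, -0.1642, 0.3425]
tcp_rot: [-0.692, 0.722, 0.002, 0.0]
ft_force: [-9.1, 0.8, 6.9]
grip_width: 0.0212
```

```bash
python3 plan.py .54 -.1635 .1836 -2.3; python3 look.py w10;python3 - <<'E'
from h import *
cv2.imwrite("pics/s10.png",cv2.resize(arm.grab_frame("scene")[120:240,290:430,::-1],None,fx=5.5,fy=5,interpolation=2))
E
```

```text
clk 14.15 grasp [ 0.5411 -0.1636  0.1833] tcp [ 0.5415 -0.1642  0.3425] F [-9.14  0.84  6.88] w 0.0212
tool shift mm [-0.6  1.6 -0.3] turn deg [ 0.16  0.19 -0.16]
14.15 [ 0.5415 -0.1642  0.3425] [[-0.043, -0.9991, -0.0026], [-0.9991, 0.043, 0.0035], [-0.0034, 0.0028, -1.0]] [-9.14  0.84  6.88] 0.02118534670906562
```

View pics/s10.png

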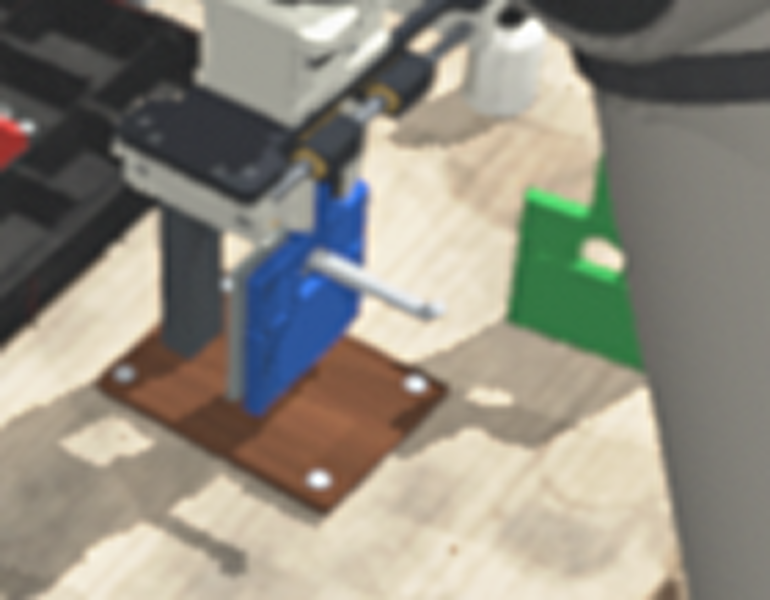

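View pics/w10.png

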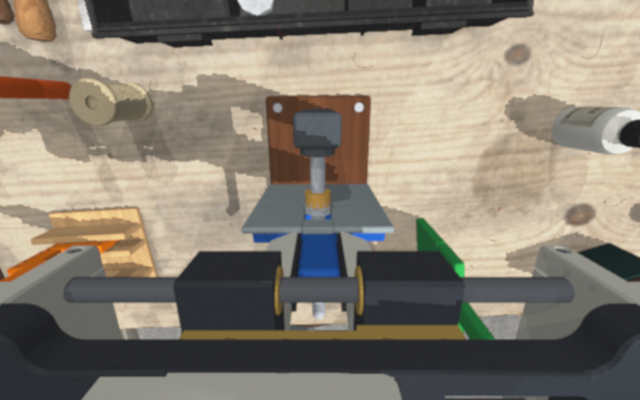

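play_rows --steps '[[-1,[0,-0.001,-0.001],[0.15,0,0]],[-1,[0,-0.001,-0.001],[0.15,0,0]]]'

```text
clock: 14.5
eef_pos: [0.542, -0.1644, 0.3427]
tcp_rot: [-0.692, 0.722, 0.003, -0.0]
ft_force: [-7.7, -0.2, -0.5]
grip_width: 0.0216
```

play_rows --steps '[[-1,[0,-0.001,-0.0005],[0.15,0,0]],[-1,[0,-0.001,-0.0003],[0.15,0,0]]]'

```text
clock: 14.75
eef_pos: [0.5425, -0.1646, 0.3425]
tcp_rot: [-0.692, 0.722, 0.004, -0.001]
ft_force: [-8.8, 0.6, 5.6]
grip_width: 0.0215
```

play_rows --steps '[[-1,[0,-0.0008,-0.0003],[0.15,0,0]],[-1,[0,-0.0008,-0.0003],[0.15,0,0]]]'

```text
clock: 15.0
eef_pos: [0.5427, -0.1647, 0.3426]
tcp_rot: [-0.692, 0.722, 0.005, -0.001]
ft_force: [-8.3, 0.8, 4.6]
grip_width: 0.0214
```

play_rows --steps '[[-1,[0,-0.001,-0.0003],[0.2,0,0]],[-0.2,[0,-0.0003,0],[0,0,0]],[-0.2,[0,0,0],[0,0,0]],[-0.2,[0,0,0],[0,0,0]]]'

```text
clock: 15.5
eef_pos: [0.5447, -0.1651, 0.3429]
tcp_rot: [-0.692, 0.722, 0.002, 0.001]
ft_force: [-1.0, -0.1, -0.3]
grip_width: 0.0363
```

```bash
python3 plan.py .52 -.163 .24 -2.3; python3 look.py w11
```

```text
clk 15.5 grasp [ 0.5443 -0.1644  0.1837] tcp [ 0.5447 -0.1651  0.3429] F [-1.   -0.09 -0.35] w 0.0363
tool shift mm [ -1.3  24.9 -56.3] turn deg [ 0.14  0.24 -0.15]
15.5 [ 0.5447 -0.1651  0.3429] [[-0.0428, -0.9991, -0.0023], [-0.9991, 0.0428, 0.0043], [-0.0042, 0.0025, -1.0]] [-1.   -0.09 -0.35] 0.03626931471124517
```

View pics/w11.png

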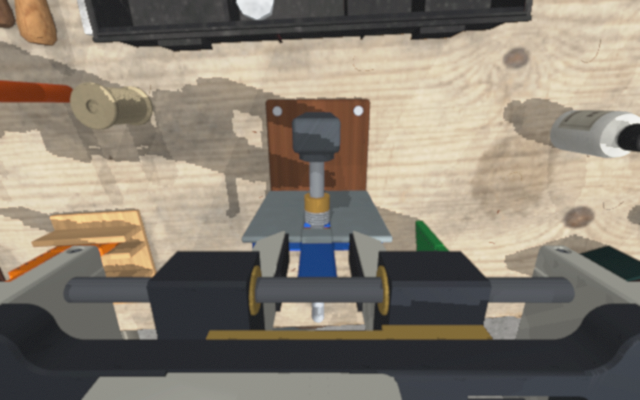

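Released: tab free between the fingers. Now straight up, a look, then on to the orange one.

play_rows --steps '[[-0.2,[0,0,-0.01],[0.14,0.2,0]],[-0.2,[0,0,-0.02],[0,0,0]],[0,[0,0,-0.03],[0,0,0]],[1,[0,0.01,-0.03],[0,0,0]],[1,[0,0.03,0],[0,0,0]],[1,[0,0.03,0],[0,0,0]],[1,[0,0.02,0],[0,0,0]],[1,[0,0,0],[0,0,0]]]'

```text
clock: 16.55
eef_pos: [0.453, -0.1611, 0.4412]
tcp_rot: [-0.692, 0.722, -0.005, 0.002]
ft_force: [0.9, -0.6, -0.6]
grip_width: 0.0898
```

```bash
python3 plan.py .484 .105 .20 0; python3 look.py w12;python3 - <<'E'
from h import *
cv2.imwrite("pics/s12.png",cv2.resize(arm.grab_frame("scene")[120:240,290:430,::-1],None,fx=5.5,fy=5,interpolation=2))
E
```

```text
clk 16.55 grasp [ 0.4545 -0.1618  0.282 ] tcp [ 0.453  -0.1611  0.4412] F [ 0.85 -0.64 -0.58] w 0.0898
tool shift mm [-267.5  -19.    81. ] turn deg [-0.55 -0.26 -2.41]
16.55 [ 0.453  -0.1611  0.4412] [[-0.0421, -0.9991, 0.0095], [-0.9991, 0.0421, -0.0047], [0.0043, -0.0097, -0.9999]] [ 0.85 -0.64 -0.58] 0.08983653680995526
```

View pics/s12.png

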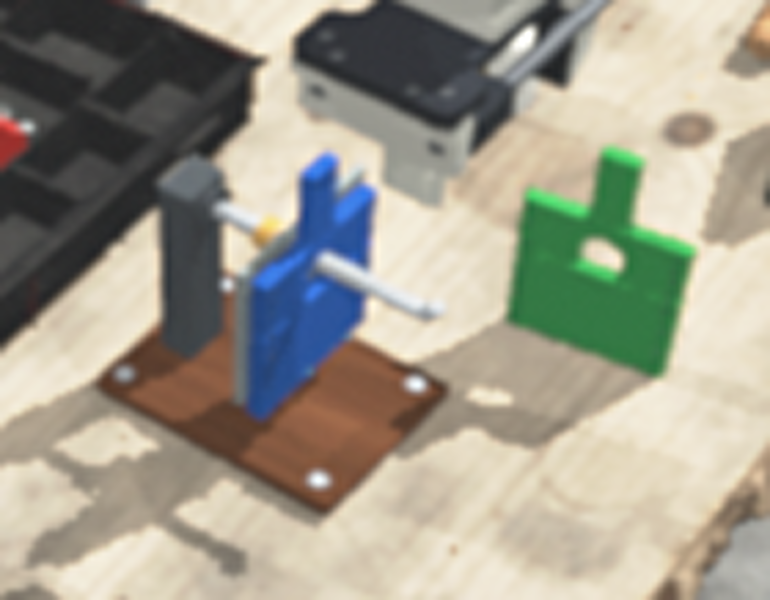

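View pics/w12.png

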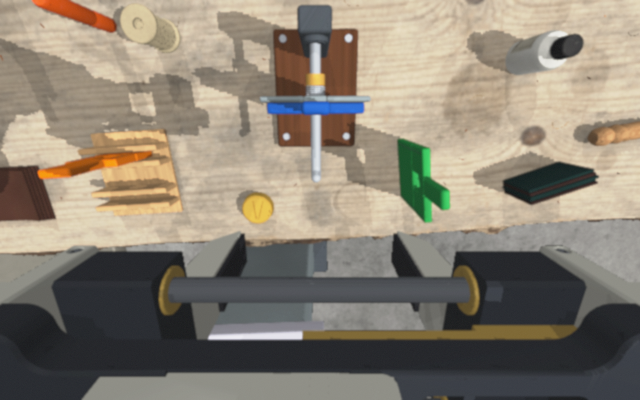

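Blue hangs square against the plate (scene crop 315,270). Heading to above the orange.

play_rows --steps '[[1,[-0.03,-0.002,0],[-0.5,-0.2,-1.2]],[1,[-0.05,-0.003,0.005],[0,0,-1.2]],[1,[-0.055,-0.002,0.005],[0,0,0]],[1,[-0.055,-0.002,0.005],[0,0,0]],[1,[-0.045,-0.002,0.01],[0,0,0]],[1,[-0.025,-0.002,0.01],[0,0,0]],[1,[0,0,0],[0,0,0]]]'

```text
clock: 17.52
eef_pos: [0.4762, 0.1071, 0.4044]
tcp_rot: [0.708, -0.707, 0.002, -0.002]
ft_force: [0.2, -0.4, 0.1]
grip_width: 0.0917
```

```bash
python3 plan.py .484 .105 .20 0; python3 look.py w13; python3 - <<'E'
from h import *; import pickle
s=pickle.load(open("pics/w13.pkl","rb"));a=cv2.imread("pics/w13.png")
cv2.imwrite("pics/w13c.png",cv2.resize(a[100:260,240:400],None,fx=4.5,fy=3.7,interpolation=2))
print(proj("wrist",[[.484,.105,.136],[.479,.105-.017,.136],[.479,.105+.017,.136],[.489,.088,.136]],s).round(1))
E
```

```text
clk 17.525 grasp [0.4771 0.1069 0.2452] tcp [0.4762 0.1071 0.4044] F [ 0.24 -0.39  0.09] w 0.0917
tool shift mm [ 2.  -7.5 45.3] turn deg [-0.33 -0.06  0.09]
17.525 [0.4762 0.1071 0.4044] [[0.0016, -1.0, 0.0057], [-1.0, -0.0016, -0.0011], [0.0011, -0.0057, -1.0]] [ 0.24 -0.39  0.09] 0.09168197647178784
[[320.4 193.2]
 [338.8 198.4]
 [301.9 198.4]
 [339.1 188. ]]
```

View pics/w13c.png

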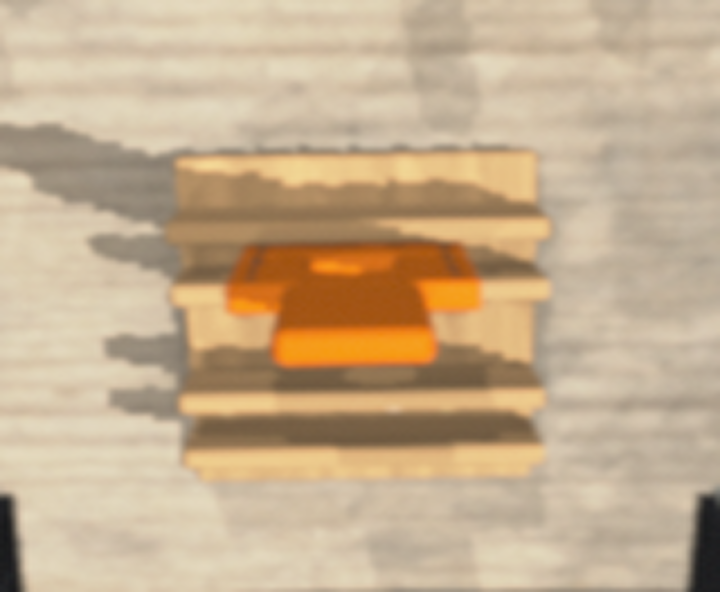

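play_rows --newtons 30 --steps '[[1,[0.0005,-0.007,0.01],[-0.3,0,0]],[1,[0,0,0.03],[0,0,0]],[1,[0,0,0.03],[0,0,0]],[1,[0,0,0.02],[0,0,0]],[1,[0,0,0.01],[0,0,0]],[1,[0,0,0],[0,0,0]]]'

```text
clock: 18.32
eef_pos: [0.4878, 0.0995, 0.3017]
tcp_rot: [-0.704, 0.71, -0.002, 0.001]
ft_force: [-0.9, 0.5, -0.3]
grip_width: 0.0918
```

```bash
python3 plan.py .4835 .1063 .122 0; python3 look.py w14
```

```text
clk 18.325 grasp [0.4885 0.0992 0.1425] tcp [0.4878 0.0995 0.3017] F [-0.92  0.54 -0.33] w 0.0918
tool shift mm [-6.8  4.4 20.5] turn deg [-0.27 -0.14 -0.45]
18.325 [0.4878 0.0995 0.3017] [[-0.0078, -1.0, 0.0046], [-1.0, 0.0078, -0.0024], [0.0024, -0.0046, -1.0]] [-0.92  0.54 -0.33] 0.09178501848415783
```

View pics/w14.png

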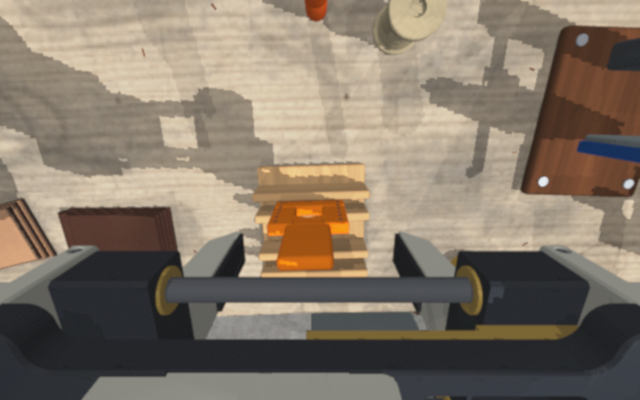

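play_rows --steps '[[1,[-0.007,0.0045,0],[-0.27,-0.14,-0.4]],[1,[0,0,0.01],[0,0,0]],[1,[0,0,0.009],[0,0,0]],[1,[0,0,0],[0,0,0]]]'

```text
clock: 18.88
eef_pos: [0.4836, 0.1073, 0.2837]
tcp_rot: [0.707, -0.707, 0.001, -0.002]
ft_force: [-0.1, 0.2, -0.5]
grip_width: 0.0918
```

```bash
python3 plan.py .4835 .1063 .122 0
```

```text
clk 18.875 grasp [0.4843 0.1074 0.1245] tcp [0.4836 0.1073 0.2837] F [-0.14  0.15 -0.47] w 0.0918
tool shift mm [1.  0.1 2.5] turn deg [-0.25  0.03  0.01]
```

play_rows --steps '[[0,[0.001,0,0.0025],[-0.25,0,0]],[-1,[0,0,0],[0,0,0]],[-1,[0,0,0],[0,0,0]],[-1,[0,0,0],[0,0,0]],[-1,[0,0,0],[0,0,0]],[-1,[0,0,0],[0,0,0]],[-1,[0,0,0],[0,0,0]],[-1,[0,0,0],[0,0,0]],[-1,[0,0,0],[0,0,0]]]'

```text
clock: 20.0
eef_pos: [0.4839, 0.1062, 0.2814]
tcp_rot: [0.707, -0.707, -0.0, -0.0]
ft_force: [-0.3, 0.8, -0.5]
grip_width: 0.0336
```

```bash
python3 plan.py .4835 .1063 .122 0
```

```text
clk 20.0 grasp [0.4839 0.1063 0.1222] tcp [0.4839 0.1062 0.2814] F [-0.28  0.76 -0.55] w 0.0336
tool shift mm [-0.1  0.4  0.2] turn deg [-0.03  0.03  0.01]
```

play_rows --newtons 50 --steps '[[-1,[0,0,-0.01],[0,0,0]],[-1,[0,0,-0.02],[0,0,0]],[-1,[0,0,-0.03],[0,0,0]],[-1,[0,0,-0.025],[0,0,0]],[-1,[0.01,0.02,0],[0,0,0.7]],[-1,[0.03,0.03,0],[0,0,0.8]],[-1,[0.05,0.02,0],[0,0,0.8]],[-1,[0.05,0.003,0],[0,0,0]],[-1,[0.05,0.001,0],[0,0,0]],[-1,[0.045,0.001,0],[0,0,0]],[-1,[0.02,0,0],[0,0,0]],[-1,[0,0,0],[0,0,0]]]'

```text
clock: 21.5
eef_pos: [0.3974, -0.1544, 0.3767]
tcp_rot: [-0.693, 0.721, -0.004, 0.003]
ft_force: [-0.8, 0.5, -1.2]
grip_width: 0.0336
```

```bash
python3 plan.py .425 -.1595 .1955 -2.3;python3 look.py w15
```

```text
clk 21.5 grasp [ 0.399  -0.1548  0.2175] tcp [ 0.3974 -0.1544  0.3767] F [-0.8   0.53 -1.21] w 0.0336
tool shift mm [  3.9 -27.5  22.3] turn deg [-0.58 -0.11  0.03]
21.5 [ 0.3974 -0.1544  0.3767] [[-0.0396, -0.9992, 0.0101], [-0.9992, 0.0396, -0.0024], [0.002, -0.0101, -0.9999]] [-0.8   0.53 -1.21] 0.03360355566597198
```

View pics/w15.png

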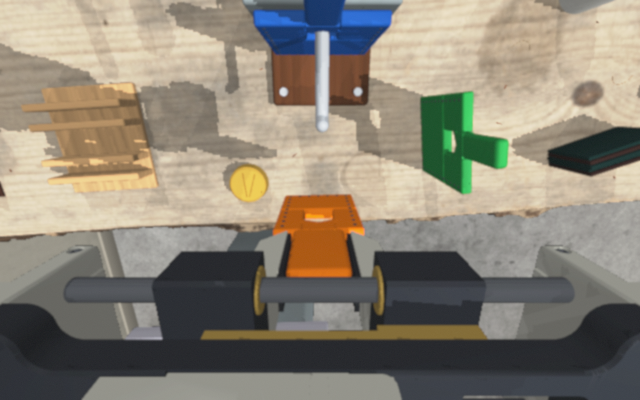

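The orange template is held at (318,230), and blue hangs behind the rod. Aligning.

play_rows --steps '[[-1,[0.004,-0.01,0.01],[-0.5,-0.1,0]],[-1,[0,-0.015,0.01],[0,0,0]],[-1,[0,0,0],[0,0,0]],[-1,[0,0,0],[0,0,0]]]'

```text
clock: 22.05
eef_pos: [0.4248, -0.1562, 0.355]
tcp_rot: [-0.695, 0.719, 0.0, 0.0]
ft_force: [0.0, 0.3, -0.8]
grip_width: 0.0338
```

```bash
python3 plan.py .425 -.1595 .1955 -2.3;python3 look.py w16;python3 - <<'E'
from h import *
a=cv2.imread("pics/w16.png")
cv2.imwrite("pics/w16c.png",cv2.resize(a[60:250,240:400],None,fx=4,fy=3,interpolation=2))
E
```

```text
clk 22.05 grasp [ 0.4248 -0.156   0.1958] tcp [ 0.4248 -0.1562  0.355 ] F [ 0.05  0.27 -0.82] w 0.0338
tool shift mm [ 3.3 -0.3  0.3] turn deg [0.01 0.07 0.32]
22.05 [ 0.4248 -0.1562  0.355 ] [[-0.0346, -0.9994, -0.0002], [-0.9994, 0.0346, 0.0012], [-0.0012, 0.0002, -1.0]] [ 0.05  0.27 -0.82] 0.033814838592821424
```

View pics/w16c.png

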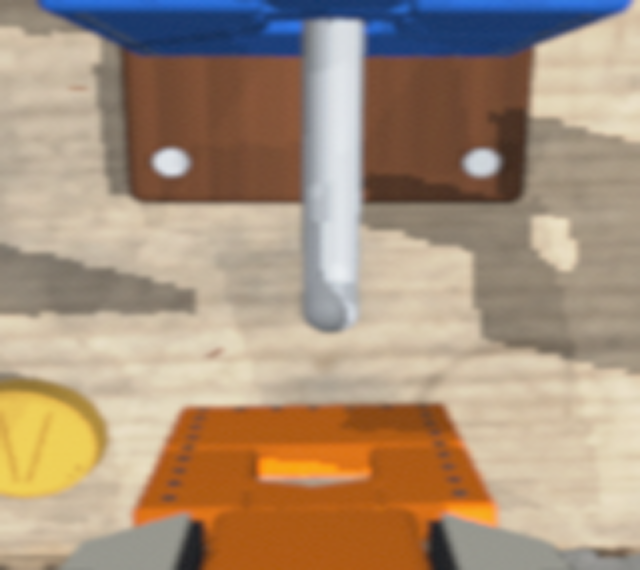

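play_rows --steps '[[-1,[0.0033,0,0],[0,0,0.3]],[-1,[0,0,0],[0,0,0]],[-1,[0,-0.012,0],[0,0,0]],[-1,[0,-0.012,0],[0,0,0]],[-1,[0,-0.012,0],[0,0,0]],[-1,[0,-0.012,0],[0,0,0]],[-1,[0,0,0],[0,0,0]]]'

```text
clock: 22.98
eef_pos: [0.4764, -0.1619, 0.3557]
tcp_rot: [-0.693, 0.721, -0.0, 0.001]
ft_force: [0.2, -0.7, 0.1]
grip_width: 0.0336
```

```bash
python3 plan.py .500 -.1625 .1845 -2.3;python3 look.py w17
```

```text
clk 22.975 grasp [ 0.4767 -0.1619  0.1965] tcp [ 0.4764 -0.1619  0.3557] F [ 0.18 -0.7   0.06] w 0.0336
tool shift mm [ -0.4 -23.6  12. ] turn deg [-0.1   0.02 -0.02]
22.975 [ 0.4764 -0.1619  0.3557] [[-0.0405, -0.9992, 0.0018], [-0.9992, 0.0405, 0.0003], [-0.0004, -0.0018, -1.0]] [ 0.18 -0.7   0.06] 0.033583153009032814
```

View pics/w17.png

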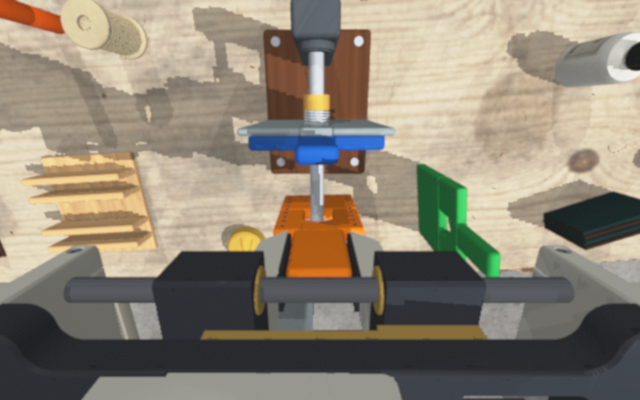

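play_rows --newtons 60 --steps '[[-1,[0,-0.012,0.002],[0,0,0]],[-1,[0,-0.012,0.004],[0,0,0]],[-1,[0,-0.01,0.004],[0,0,0]],[-1,[0,-0.003,0.001],[0,0,0]],[-1,[0,0,0],[0,0,0]]]'

```text
clock: 23.65
eef_pos: [0.5153, -0.1634, 0.3434]
tcp_rot: [-0.693, 0.721, 0.0, 0.0]
ft_force: [-0.5, 0.1, -1.6]
grip_width: 0.0334
```

```bash
python3 plan.py .5265 -.1633 .1848 -2.3;python3 look.py w18
```

```text
clk 23.65 grasp [ 0.5153 -0.1633  0.1842] tcp [ 0.5153 -0.1634  0.3434] F [-0.54  0.11 -1.63] w 0.0334
tool shift mm [ -0.6 -11.2  -0.6] turn deg [-0.01  0.06 -0.04]
23.65 [ 0.5153 -0.1634  0.3434] [[-0.0408, -0.9992, 0.0002], [-0.9992, 0.0408, 0.001], [-0.001, -0.0001, -1.0]] [-0.54  0.11 -1.63] 0.03344052558427764
```

View pics/w18.png

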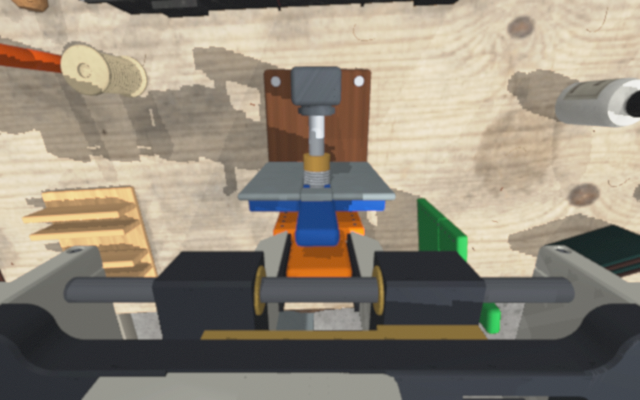

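play_rows --steps '[[-1,[-0.0005,-0.004,0],[0,0,0]],[-1,[0,-0.003,0],[0,0,0]],[-1,[0,0,0],[0,0,0]]]'

```text
clock: 24.08
eef_pos: [0.5223, -0.1632, 0.3439]
tcp_rot: [-0.692, 0.721, -0.0, 0.0]
ft_force: [0.9, -0.3, -0.9]
grip_width: 0.0332
```

play_rows --steps '[[-1,[0,-0.002,0],[0,0,0]],[-1,[0,0,0],[0,0,0]]]'

```text
clock: 24.32
eef_pos: [0.5243, -0.1633, 0.344]
tcp_rot: [-0.692, 0.722, -0.0, 0.0]
ft_force: [0.2, -0.5, -0.6]
grip_width: 0.0334
```

play_rows --steps '[[-1,[0,-0.0015,0],[0,0,0]],[-1,[0,0,0],[0,0,0]]]'

```text
clock: 24.58
eef_pos: [0.5259, -0.1634, 0.344]
tcp_rot: [-0.692, 0.722, 0.0, 0.0]
ft_force: [-1.1, 0.1, -0.4]
grip_width: 0.0335
```

play_rows --steps '[[-1,[0,-0.0015,0],[0,0,0]],[-1,[0,0,0],[0,0,0]]]'

```text
clock: 24.82
eef_pos: [0.527, -0.1635, 0.3439]
tcp_rot: [-0.692, 0.722, 0.001, -0.0]
ft_force: [-0.9, -0.3, -1.0]
grip_width: 0.0336
```

play_rows --steps '[[-1,[0,-0.0015,0],[0.15,0,0]],[-1,[0,-0.001,0],[0.15,0,0]]]'

```text
clock: 25.08
eef_pos: [0.5285, -0.1636, 0.3438]
tcp_rot: [-0.692, 0.722, 0.0, 0.0]
ft_force: [-6.3, -0.7, 3.7]
grip_width: 0.0334
```

play_rows --steps '[[-1,[0,-0.001,0],[0.15,0,0]],[-1,[0,-0.001,0],[0.15,0,0]]]'

```text
clock: 25.32
eef_pos: [0.529, -0.1637, 0.3437]
tcp_rot: [-0.692, 0.722, 0.001, 0.0]
ft_force: [-6.1, -1.1, 3.8]
grip_width: 0.0332
```

```bash
python3 plan.py .5305 -.1637 .1845 -2.3
```

```text
clk 25.325 grasp [ 0.5289 -0.1635  0.1845] tcp [ 0.529  -0.1637  0.3437] F [-6.15 -1.1   3.79] w 0.0332
tool shift mm [-0.1 -1.5 -0. ] turn deg [ 0.06  0.09 -0.1 ]
```

play_rows --steps '[[-1,[0,-0.0012,-0.0006],[0.15,0,0]],[-1,[0,-0.001,-0.0003],[0.15,0,0]]]'

```text
clock: 25.58
eef_pos: [0.5298, -0.1638, 0.3438]
tcp_rot: [-0.692, 0.722, 0.002, 0.0]
ft_force: [-7.4, -0.0, 1.4]
grip_width: 0.0338
```

play_rows --steps '[[-1,[0,-0.0012,-0.0004],[0.15,0,0]],[-1,[0,-0.0012,-0.0004],[0.15,0,0]]]'

```text
clock: 25.82
eef_pos: [0.5305, -0.1641, 0.3438]
tcp_rot: [-0.692, 0.722, 0.003, -0.0]
ft_force: [-6.3, 0.1, 2.2]
grip_width: 0.0333
```

```bash
python3 plan.py .5305 -.1637 .1845 -2.3
```

```text
clk 25.825 grasp [ 0.5299 -0.1635  0.1846] tcp [ 0.5305 -0.1641  0.3438] F [-6.35  0.14  2.17] w 0.0333
tool shift mm [-0.4  0.   0.1] turn deg [ 0.23  0.18 -0.14]
```

play_rows --steps '[[-1,[0,-0.001,-0.0005],[0.3,0.1,0]],[-1,[0,-0.001,-0.0004],[0.2,0,0]]]'

```text
clock: 26.08
eef_pos: [0.5307, -0.164, 0.3438]
tcp_rot: [-0.692, 0.722, 0.002, -0.0]
ft_force: [-7.6, -0.2, 1.9]
grip_width: 0.0333
```

play_rows --steps '[[-1,[0,-0.0012,-0.0005],[0.2,0,0]],[-1,[0,-0.001,-0.0004],[0.2,0,0]]]'

```text
clock: 26.32
eef_pos: [0.531, -0.1641, 0.3438]
tcp_rot: [-0.692, 0.722, 0.003, -0.0]
ft_force: [-7.4, 0.2, 1.8]
grip_width: 0.0332
```

play_rows --steps '[[-1,[0,-0.001,-0.0005],[0.2,0,0]],[-1,[0,-0.001,-0.0004],[0.2,0,0]]]'

```text
clock: 26.58
eef_pos: [0.5312, -0.1643, 0.3438]
tcp_rot: [-0.691, 0.722, 0.003, -0.0]
ft_force: [-7.8, -0.2, 2.4]
grip_width: 0.0335
```

```bash
python3 plan.py .5305 -.1637 .1845 -2.3
```

```text
clk 26.575 grasp [ 0.5304 -0.1636  0.1846] tcp [ 0.5312 -0.1643  0.3438] F [-7.77 -0.2   2.44] w 0.0335
tool shift mm [-0.6  0.7  0.1] turn deg [ 0.3   0.25 -0.21]
```

play_rows --steps '[[-1,[0,-0.0013,-0.0005],[0.25,0.1,0]],[-1,[0,-0.0013,-0.0005],[0.25,0,0]]]'

```text
clock: 26.82
eef_pos: [0.5317, -0.1643, 0.3439]
tcp_rot: [-0.691, 0.723, 0.003, -0.0]
ft_force: [-8.3, -0.8, 2.2]
grip_width: 0.0334
```

play_rows --steps '[[-1,[0,-0.0013,-0.0005],[0.25,0,0]],[-1,[0,-0.0012,-0.0005],[0.2,0,0]]]'

```text
clock: 27.08
eef_pos: [0.5321, -0.1645, 0.3439]
tcp_rot: [-0.691, 0.723, 0.004, -0.001]
ft_force: [-8.1, -1.0, 1.8]
grip_width: 0.0336
```

play_rows --steps '[[-1,[0,-0.001,-0.0005],[0.2,0,0]],[-1,[0,-0.001,-0.0005],[0.2,0,0]]]'

```text
clock: 27.32
eef_pos: [0.5321, -0.1647, 0.3439]
tcp_rot: [-0.691, 0.723, 0.005, -0.001]
ft_force: [-7.6, -1.3, 0.6]
grip_width: 0.0334
```

```bash
python3 plan.py .5305 -.1637 .1845 -2.3;python3 - <<'E'
from h import *
cv2.imwrite("pics/s19.png",cv2.resize(arm.grab_frame("scene")[120:240,290:430,::-1],None,fx=5.5,fy=5,interpolation=2))
E
```

```text
clk 27.325 grasp [ 0.5309 -0.1637  0.1847] tcp [ 0.5321 -0.1647  0.3439] F [-7.56 -1.34  0.6 ] w 0.0334
tool shift mm [-0.9  1.7  0.2] turn deg [ 0.47  0.34 -0.28]
```

View pics/s19.png

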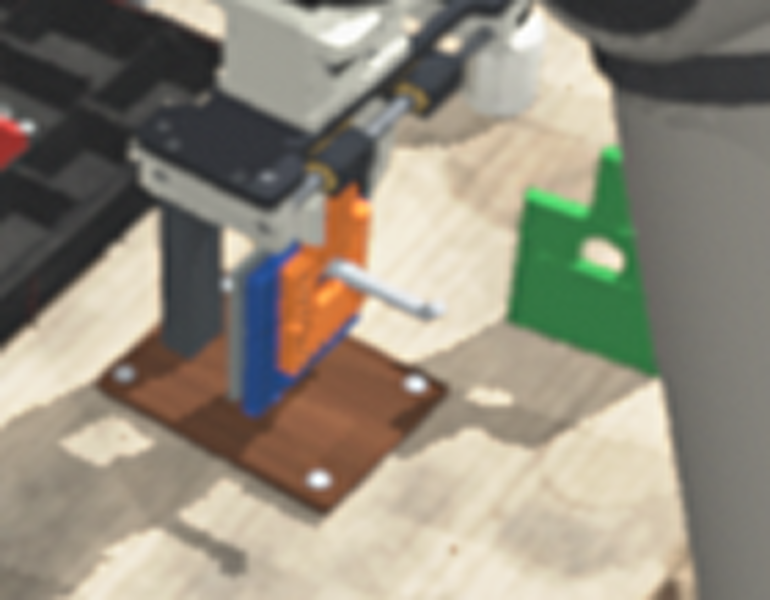

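Held at ~8 N for well over half a second. Easing most of the spring off so it isn't flung, then opening.

play_rows --steps '[[-1,[0,0.001,0],[0.3,0.3,-0.2]],[-1,[0,0.0015,0],[0.15,0,0]],[-1,[0,0,0],[0,0,0]]]'

```text
clock: 27.75
eef_pos: [0.5288, -0.1642, 0.3434]
tcp_rot: [-0.692, 0.722, 0.002, -0.0]
ft_force: [-2.0, -0.6, 0.3]
grip_width: 0.0336
```

```bash
python3 plan.py .5275 -.1637 .1845 -2.3
```

```text
clk 27.75 grasp [ 0.5282 -0.1637  0.1842] tcp [ 0.5288 -0.1642  0.3434] F [-2.03 -0.62  0.34] w 0.0336
tool shift mm [-0.4  1.3 -0.3] turn deg [ 0.21  0.14 -0.09]
```

play_rows --steps '[[0.1,[0,0,0],[0,0,0]],[0.1,[0,0,0],[0,0,0]],[0.1,[0,0,0],[0,0,0]],[0.1,[0,0,0],[0,0,0]]]'

```text
clock: 28.25
eef_pos: [0.5301, -0.1644, 0.3441]
tcp_rot: [-0.692, 0.722, -0.0, 0.001]
ft_force: [-0.7, 0.1, 0.8]
grip_width: 0.0501
```

```bash
python3 look.py w20
```

```text
28.25 [ 0.5301 -0.1644  0.3441] [[-0.0417, -0.9991, 0.0015], [-0.9991, 0.0417, 0.0011], [-0.0012, -0.0014, -1.0]] [-0.69  0.05  0.85] 0.05010010455653317
```

View pics/w20.png

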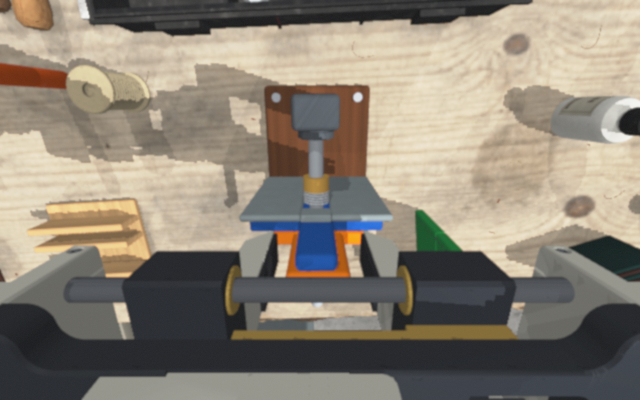

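The tabs are free on both sides. Withdrawing straight up, then backing off.

play_rows --steps '[[0.1,[0,0,-0.01],[0,0,0]],[0.1,[0,0,-0.02],[0,0,0]],[0.1,[0,0,-0.03],[0,0,0]],[0.1,[0,0.01,-0.03],[0,0,0]],[0.3,[0,0.03,-0.01],[0,0,0]],[0.5,[0,0.03,0],[0,0,0]],[0.5,[0,0.02,0],[0,0,0]],[0.5,[0,0,0],[0,0,0]]]'

```text
clock: 29.3
eef_pos: [0.4376, -0.1605, 0.4526]
tcp_rot: [-0.692, 0.722, -0.003, 0.002]
ft_force: [0.8, -0.6, 0.4]
grip_width: 0.0687
```

```bash
python3 look.py w21; python3 - <<'E'
from h import *
a=arm.grab_frame("scene")[:,:,::-1];cv2.imwrite("pics/s21f.png",a)
cv2.imwrite("pics/s21.png",cv2.resize(a[120:240,290:430],None,fx=5.5,fy=5,interpolation=2))
b=cv2.imread("pics/w21.png");cv2.imwrite("pics/w21c.png",cv2.resize(b[40:200,240:400],None,fx=4.5,fy=3.7,interpolation=2))
E
```

```text
29.3 [ 0.4376 -0.1605  0.4526] [[-0.0413, -0.9991, 0.0076], [-0.9991, 0.0413, -0.0023], [0.002, -0.0077, -1.0]] [ 0.8  -0.56  0.37] 0.06865073090814024
```

View pics/s21.png

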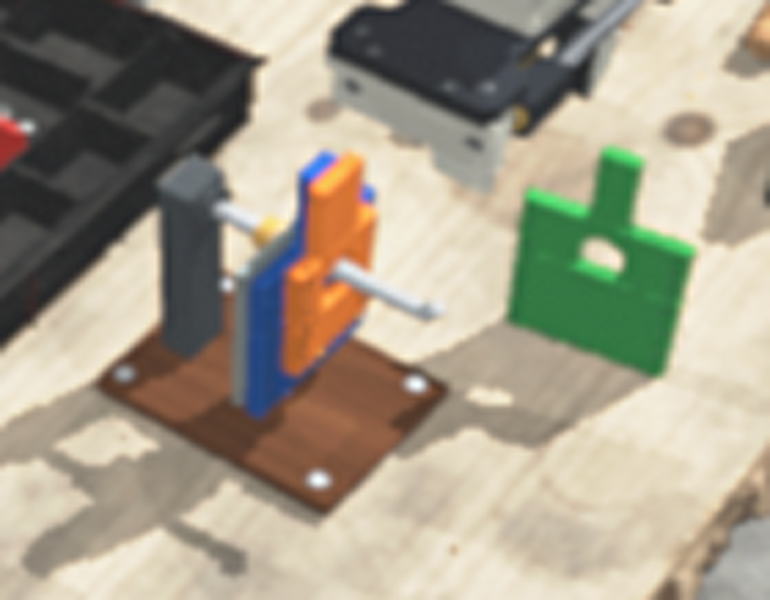

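View pics/w21c.png

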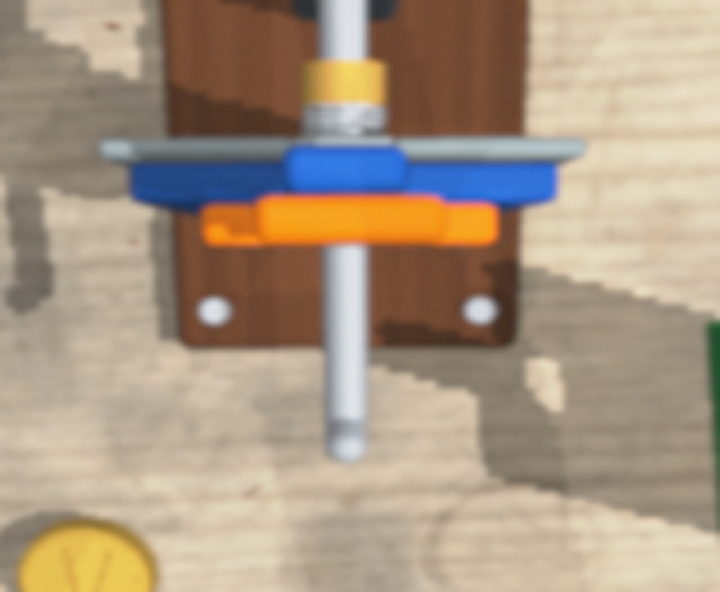

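View pics/w21.png

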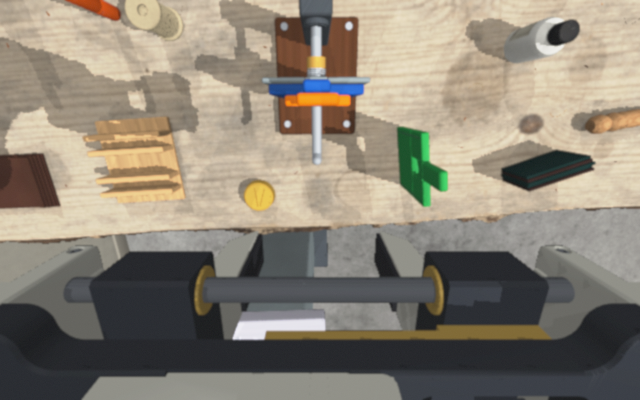

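```bash
python3 - <<'E'
from h import *; import pickle
s=pickle.load(open("pics/w21.pkl","rb"))
W=lambda x,y:(240+x/4.5,40+y/3.7)
B=plane("wrist",W(346,169),.197,s);O=plane("wrist",W(351,219),.197,s);print(B.round(4),O.round(4),np.linalg.norm(B-O).round(4))
st=arm.state();print(st["clock"])
import cv2
a=cv2.imread("pics/scene0.png").astype(int);b=cv2.imread("pics/s21f.png").astype(int)
for n,X in dict(wax=[.395,-.067,.018],spool=[.6347,.0284,.06]).items():
    u,v=proj("scene",X)[0].astype(int);print(n,(u,v),np.abs(a-b)[v-14:v+14,u-14:u+14].mean().round(1))
E
```

```text
[ 0.5371 -0.1639  0.197 ] [ 0.5271 -0.1644  0.197 ] 0.01
29.4
wax (np.int64(370), np.int64(246)) 9.4
spool (np.int64(272), np.int64(217)) 3.0
```

The tab tops are 10 mm apart, both on the rod line and square. Handing in.

```bash
python3 -c "
from workcell import arm
print(arm.job_done(), arm.state()['clock'])"
```

```text
the job is handed in; nothing more can be done
the job is handed in; nothing more can be done
```

Both templates are on the hook, blue medium against the sprung plate and orange small in front of it. I handed the job in at about 29.4 s of the 72 s allowed. It reported no verdict.

- **Pressing:** I found the plate by touch; blue first met it with its centre at about x = 0.537. Each template was held for more than half a second before release, at about 8–10 N for blue and 7.4–8.3 N for orange. The wrist readings go up to 10.5 N for blue and 8.3 N for orange, and are noisy by about 1 N. The rod also carried some load, up to about 8 N upwards with blue, so the push on the plate itself was somewhat less than the reading.
- **Letting go:** I opened straight from the press for blue. For orange I first eased off to about 2 N so the spring would not throw it forward, so it was not at full press when the jaws opened.
- **Last look:** One wrist view, with heights taken from the text, puts the tab tops at x = 0.537 and 0.527. They are 10.0 mm apart, within 1 mm of each other sideways, and look square and upright. The gripper was clear of everything.
- **Bystanders:** The spool, bottle, wax, card holder and green templates look undisturbed in the last pictures. A pixel check of the wax against the first picture differed more than the spool's did (9.4 against 3.0). I took that for shadow, as nothing went near it, but did not check further.

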